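# Fetch the bottom carton from the sloped rack and restack the others

### The job

The large carton at the bottom of the stack on the sloped rack is needed for the next job. Lift the small carton and then the medium one off the stack, one at a time, and set them down flat, side by side, on the plywood board; then lay the large carton flat and square in the middle of the empty steel tray, lengthwise. Finally put the medium carton back on the rack floor where the stack stood and the small one squarely on top of it, both lengthwise and pushed back against the backstop, without shifting the tin that shares the rack.

Things in the scene. Friction and masses are not known exactly. Their poses are not given: they have to be found in the camera images.
- carton_small_mid (a point): Plain brown cardboard carton, rigid; the small one: 92 long x 48 wide x 35 high (mm), 0.2 to 0.4 kg, at the top of the stack at the start. The point is its centre, half-way up. Axes: x along its length, y across its width (grip it across this), z up out of its top.
- carton_medium_mid (a point): Plain brown cardboard carton, rigid; the medium one: 125 x 58 x 40 high (mm), 0.3 to 0.6 kg, a strip of pale tape along its top, second in the stack at the start. The point is its centre, half-way up. Axes: x along its length, y across its width (grip it across this), z up out of its top.
- carton_large_mid (a point): Plain brown cardboard carton, rigid; the large one, with two grey straps round it: 165 x 68 x 45 high (mm), 0.45 to 0.85 kg, at the bottom of the stack, on the rack floor, at the start. Its near end shows beyond the others. The point is its centre, half-way up. Axes: x along its length, y across its width (grip it across this), z up out of its top.
- rack_floor: Steel floor of the fixed rack, 180 x 270 mm, sloping down 0.26 rad away from the robot to a backstop square to it, 96 mm high. Origin: on the floor's surface in the corner with the backstop, mid-width. x down the slope (backstop face at x=0, front edge -180 mm), y along the backstop, z square out of the floor.
- rack: Frame that carries the rack floor, z up, origin on the bench; the floor's corner lies 85 mm ahead along x and 20 mm up, its front edge is 66 mm above the bench. The stack lies at y = +60 or -60 mm, the tin on the other side, all lengthwise along x, tilted with the floor, far ends within 2 mm of the backstop at the start.
- tin_mid (a point): Closed bright metal tin, 165 x 48 x 50 high (mm), 0.6 kg, loose, lying on the rack beside the stack, some 60 mm of free floor between them. Leave it where it is. The point is its centre; x along its length, z out of its lid.
- board: Plywood board, 170 (x) x 200 (y) x 12 thick (mm), fixed, on the bench to one side of the rack: the set-down place. Origin at the centre of its underside, z up. The medium and small cartons fit side by side, lengthwise along its x, 50 mm to either side of its middle. Board and tray may change sides.
- tray: Shallow open sheet-steel tray, empty, fixed, 220 (x) x 160 (y) x 18 high (mm), walls and floor 3 mm, a low wire handle at each short end, on the bench on the other side of the rack from the board. Origin at the centre of its underside, x along its length, z up.

How it is judged:
By the outcome, as a careful person would: the job done as asked, in the order asked, and still so for the second after the job is handed in, with the robot touching nothing.
It also fails if it takes over 144 s, if anything falls off the work surface, if the arm or the gripper's body presses on something with over 40 N, if the wrist force passes 120 N, or if a joint passes its speed limit or range.

### The arm

A 6-joint arm with a two-finger parallel gripper is mounted at the origin on the work surface. World frame = base frame: x ahead of the robot, y to its left, z up, the work surface at z = 0. Lengths are in m, angles in rad, forces in N, time in s.
With the tool pointing down it reaches from about 0.35 to 0.925 m from the base axis. Payload 6.4 kg.
Tool frame: the origin (TCP) lies at the very end of the fingers, on their centre line; the grasp point (between the pads) lies 19 mm behind it; z points along the fingers, y is the direction in which the jaws open and shut (so a half turn about z gives the same grasp; the last joint's range is limited). The gripper opens to 94 mm and grips with 3 to 60 N. Pads are 16 mm wide; open, the fingers measure 119 mm over their backs; the gripper's body (75 mm by 177 mm) begins 78 mm behind the grasp point.
Start: joints at [1.055, 0.245, 1.558, -0, 1.339, -0.174], TCP at [0.218, 0.612, 0.205] pointing down, gripper open.
Joint ranges: [-3.13, 3.13], [-1.02, 2.26], [0.13, 2.54], [-0.95, 4.09], [0.21, 2.88], [-2.74, 2.74]. Speed limits (rad/s): [2.57, 2.57, 3.14, 3.14, 3.14, 3.14].

### API

Orientations are given as a rotation vector (axis times angle).
In Python, from rig import ctrl, cams gives the robot as it stands.
- The arm moves only by the tool move_arm, never from a script. Its argument "motion" is one flat list of numbers, 5 for each row, row after row: the closure, from 0 (fully open) to 1 (shut), then the shift along the tool's x, y, z in cm, then the turn about the tool's z in degrees. In form: [grip, dx, dy, dz, roll, grip, dx, dy, dz, roll, ...]. A call has 1 to 10 rows; each row is the pose to reach, as a shift and turn from the pose commanded when the call began, along the tool's axes at that moment; what a row does not reach only later rows make up. A row lasts 1/8 s, in which the tool goes at most 62.5 mm and 10.7 degrees, less where a joint would pass 70% of its speed; a pose out of reach is approached as far as the arm can. A call with a gripper value outside its range is refused whole. The fingers move at their own pace and stop on an object; "grip_force" is the grip in N (left out, the last holds). Time passes only in rows, so rows that repeat a pose let the fingers close. It gives the time, the measured TCP pose, the force and the opening at its end, in the units of the state.
- ctrl.sense(): the state, without advancing time (a new reading comes with each control period).
- cams.grab_frame(name): name is "scene" or "top" or "wrist"; returns a dict with "img" (420x560x3 uint8, red, green, blue), "z_map" (420x560 float32, m along the optical axis (not along the pixel's ray), 0 where there is no reading), "fx", "fy", "cx", "cy" (pixels), "view" (4x4, takes a point from world to camera coordinates). Camera axes: x right, y down, z forward; pixel columns grow to the right and rows downward; lengths in m; the calibration is good to about 2 mm. A picture is of the moment at which its call begins.
- ctrl.hand_in(): hands the job in, once; it reports no verdict.
The state is a dict: "time_s": time; "joints": joint angles; "qd": joint speeds; "tau": joint torques, N m; "position": TCP position; "tool_rot": TCP orientation; "contact_force": force on the tool from outside, world axes, zero at the start; "torque": the same for the moment, N m; "grip_width": finger opening in m.
Only numpy, scipy, OpenCV 4.12 (cv2) and the standard library are available. Lean on these libraries where they do the work, as an engineer would, in place of code of your own. Each camera call takes 0.05 s, during which the arm holds its last target.

## Working session

There is one attempt and no reset: what is moved stays moved. The work goes in short steps, Python scripts to look and compute and a tool call to move; the robot and the scene stay as the last step left them, time stands still between calls to the robot, and variables do not carry over. Pictures are saved under pics/ and viewed, and the job is handed in when it is done.

Besides the shell and the picture viewer there is one more tool, called after "Request:" as name(argument=value, ...) on one line, values as JSON. move_arm: Moves the arm, as the interface text tells. Its arguments: {"type":"object","properties":{"motion":{"type":"array"},"grip_force":{"type":"number"}},"required":["motion"]}

```bash
ls; mkdir -p pics; python3 - <<'E'
from rig import ctrl,cams
import cv2,numpy as np
print(ctrl.sense())
for n in ["scene","top","wrist"]:
    f=cams.grab_frame(n); cv2.imwrite(f"pics/{n}0.png",f["img"][:,:,::-1]); print(n,f["fx"],f["cx"],f["cy"],np.round(f["view"],3).tolist(), (f["z_map"]>0).mean())
    np.savez(f"pics/{n}0.npz",**f)
E
```

```text
pics
{'time_s': 0.0, 'joints': array([ 1.05491746e+00,  2.45822325e-01,  1.55896812e+00, -1.12679040e-05,
        1.33871259e+00, -1.74078861e-01]), 'qd': array([ 1.11259982e-03, -1.73949859e-03,  1.39790551e-03,  2.73278118e-04,
        2.01624607e-03,  7.52966320e-06]), 'tau': array([-1.31056415e-03, -4.15844357e+01, -3.14590359e+01,  6.83924812e-02,
        3.34644690e-02, -1.44428350e-04]), 'position': array([0.21755839, 0.61188415, 0.20436476]), 'tool_rot': array([-5.34176133e-01, -3.09519923e+00,  2.82927679e-03]), 'contact_force': array([-0.49577747, -0.82043333, -0.29398776]), 'torque': array([ 0.03596304,  0.03541733, -0.03419346]), 'grip_width': 0.09377790810936931}
scene 414.4172761114979 280.46075922924257 201.12041109027317 [[-0.887, 0.462, 0.004, 0.505], [0.319, 0.619, -0.718, -0.105], [-0.334, -0.635, -0.696, 1.371], [0.0, 0.0, 0.0, 1.0]] 0.9959566326530612
top 475.7218864322405 277.4806452873751 206.29798580665593 [[0.006, -1.0, 0.006, -0.004], [-0.981, -0.007, -0.196, 0.586], [0.196, -0.004, -0.981, 1.266], [0.0, 0.0, 0.0, 1.0]] 0.9959608843537415
wrist 306.2076327643011 281.473044733503 210.87862563953524 [[0.335, 0.942, -0.003, -0.649], [0.917, -0.325, 0.23, -0.024], [0.216, -0.079, -0.973, 0.392], [0.0, 0.0, 0.0, 1.0]] 0.9758078231292517
```

View pics/scene0.png

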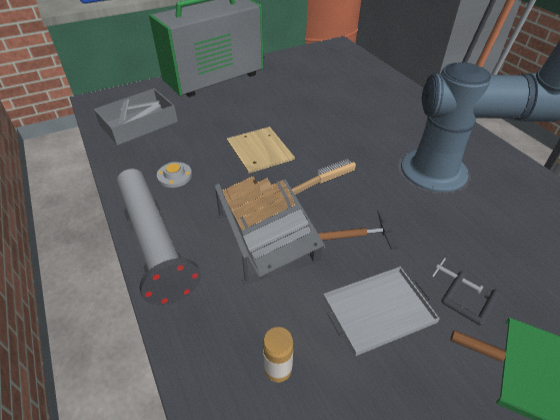

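View pics/top0.png

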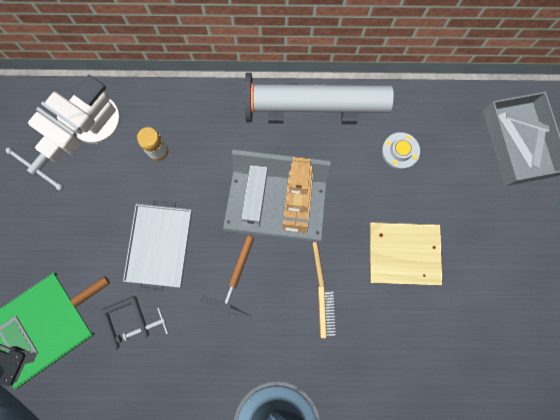

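View pics/wrist0.png

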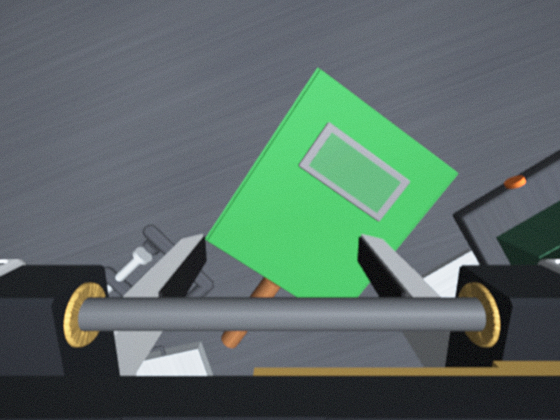

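The stack is on the -y side of the rack (cols 285-312, rows 158-232 in the top view) with the tin at cols 243-267. The board is at -y (cols 370-442, rows 222-285) and the tray at +y (cols 123-190, rows 204-287). Next I'll measure them.

```bash
cat > h.py <<'E'
import numpy as np,cv2
from scipy.spatial.transform import Rotation as R
def cloud(f):
    z=f["z_map"].astype(float);h,w=z.shape
    u,v=np.meshgrid(np.arange(w),np.arange(h))
    P=np.stack([(u-f["cx"])/f["fx"]*z,(v-f["cy"])/f["fy"]*z,z],-1)
    V=np.linalg.inv(f["view"]); W=P@V[:3,:3].T+V[:3,3]; W[z<=0]=np.nan
    return W
E
python3 - <<'E'
from h import *
for n in ["top","scene"]:
    f=dict(np.load(f"pics/{n}0.npz")); f={k:(v if v.ndim else float(v)) for k,v in f.items()}
    W=cloud(f); print(n)
    if n=="top":
        crop=f["img"][140:300,110:450,::-1]; 
        cv2.imwrite("pics/topc.png",cv2.resize(f["img"][145:245,215:345,::-1],None,fx=6,fy=6,interpolation=cv2.INTER_CUBIC))
    X,Y,Z=W[...,0],W[...,1],W[...,2]
    # bench
    print("bench z",np.nanmedian(Z[(abs(X-.45)<.03)&(abs(Y)<.1)]))
    for nm,(zl,zh,yl,yh) in dict(board=(.008,.02,-.4,-.15),tray_rim=(.012,.025,.15,.4)).items():
        m=(Z>zl)&(Z<zh)&(Y>yl)&(Y<yh)&(X>.35)&(X<.8)
        m=cv2.morphologyEx(m.astype(np.uint8),cv2.MORPH_CLOSE,np.ones((3,3)))
        k,l,s,c=cv2.connectedComponentsWithStats(m); i=1+np.argmax(s[1:,4]); mm=(l==i)&np.isfinite(Z)
        r=cv2.minAreaRect((W[mm][:,:2]*1000).astype(np.float32)); print(nm,s[i],r,np.median(Z[mm]))
    m=(abs(Y)<.15)&(X>.5)&(X<.82)&(Z>.015)
    p=W[m]; print(p.min(0),p.max(0))
E
```

```text
top
bench z 0.0002715022727239891
board [ 369  223   52   63 2950] ((461.8393859863281, -330.5630187988281), (175.94265747070312, 140.845703125), 0.004829735029488802) 0.011989737336257522
tray_rim [133 202  59  89 359] ((480.79840087890625, 332.90252685546875), (152.05320739746094, 249.2772216796875), 85.3360366821289) 0.016797473046113787
[ 0.50003173 -0.14202563  0.01522244] [0.73348833 0.14926555 0.1682378 ]
scene
bench z -0.0015585357305224479
board [ 233  135   62   38 1270] ((465.95941162109375, -329.4684143066406), (149.27223205566406, 170.6956787109375), 87.78073120117188) 0.009889968224710333
tray_rim [324 267 107  83 575] ((480.19940185546875, 329.5473327636719), (147.22259521484375, 256.9114685058594), 88.16283416748047) 0.014807620670569843
[ 0.50000552 -0.14368501  0.01520415] [0.73525749 0.14998033 0.15967956]
```

View pics/topc.png

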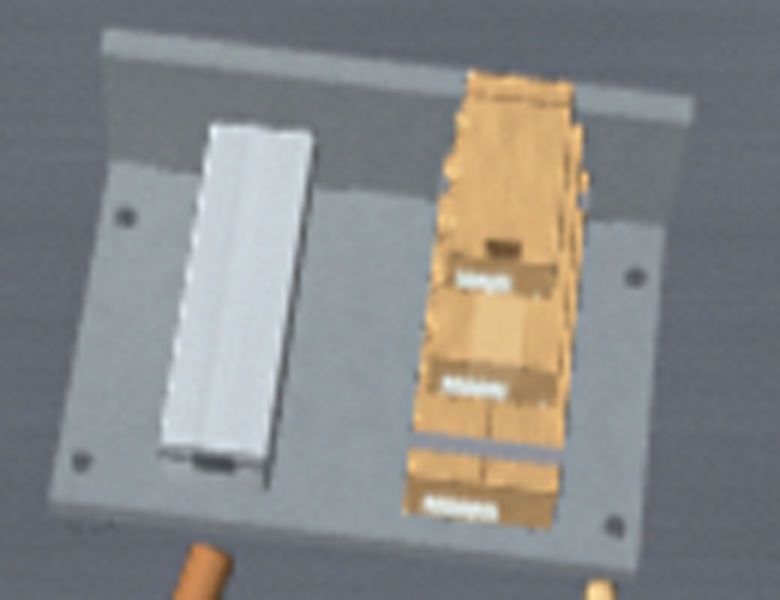

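```bash
cat >> h.py <<'E'
def load(p):
    f=dict(np.load(p)); return {k:(v if v.ndim else float(v)) for k,v in f.items()}
def ray_plane(f,uv,n,d):  # n.x=d
    uv=np.asarray(uv,float).reshape(-1,2); V=np.linalg.inv(f["view"])
    D=np.c_[(uv[:,0]-f["cx"])/f["fx"],(uv[:,1]-f["cy"])/f["fy"],np.ones(len(uv))]@V[:3,:3].T
    o=V[:3,3]; t=(d-o@n)/(D@n); return o+D*t[:,None]
E
python3 - <<'E'
from h import *
f=load("pics/top0.npz"); W=cloud(f); hsv=cv2.cvtColor(f["img"],cv2.COLOR_RGB2HSV)
print("board hsv",hsv[250,400],"tray",hsv[245,158],hsv[207,160],"bench",hsv[330,250],"tin",hsv[195,255],"carton",hsv[190,300],"floor",hsv[200,277],"stop",hsv[170,280])
def rect(m,z,win):
    M=np.zeros_like(m,np.uint8); M[win[0]:win[1],win[2]:win[3]]=m[win[0]:win[1],win[2]:win[3]]
    M=cv2.morphologyEx(M,cv2.MORPH_OPEN,np.ones((5,5)))
    c=max(cv2.findContours(M,cv2.RETR_EXTERNAL,cv2.CHAIN_APPROX_NONE)[0],key=cv2.contourArea).reshape(-1,2)
    P=ray_plane(f,c,np.array([0,0,1.]),z)[:,:2]*1000
    return cv2.minAreaRect(P.astype(np.float32))
b=(hsv[...,1]>60)&(hsv[...,0]>12)&(hsv[...,0]<35)
print("board",rect(b.astype(np.uint8),.012,(210,300,360,455)))
t=hsv[...,2]>130
for z in(.003,.018): print("tray",rect(t.astype(np.uint8),z,(195,300,110,200)))
# floor plane: patches
def plane(P):
    c=np.median(P,0)
    for _ in range(4):
        u,s,v=np.linalg.svd(P-P.mean(0),full_matrices=False); n=v[2]; r=(P-P.mean(0))@n; 
        k=abs(r)<2*max(r.std(),5e-4); P=P[k]
    n=n*np.sign(n[2] if abs(n[2])>.5 else n[0]); return n,n@P.mean(0),r.std()
fl=W[182:225,270:283].reshape(-1,3); n,d,s=plane(fl); print("floor",n,d,s,"slope",np.arccos(n[2]), "dir",np.degrees(np.arctan2(n[1],n[0])))
bs=W[160:172,262:284].reshape(-1,3); nb,db,sb=plane(bs); print("stop",nb,db,sb, n@nb)
np.savez("pics/pl.npz",n=n,d=d,nb=nb,db=db)
E
```

```text
board hsv [ 24  74 247] tray [104  15 227] [103  19 215] bench [107  32 113] tin [104  18 216] carton [ 16 105 172] floor [101  22 160] stop [100  26 120]
board ((463.08367919921875, -362.57220458984375), (200.41287231445312, 170.95765686035156), 88.42196655273438)
tray ((483.40863037109375, 338.4030456542969), (155.28817749023438, 226.393310546875), 84.4744873046875)
tray ((481.6797790527344, 334.7154235839844), (153.5667724609375, 223.88368225097656), 84.47447967529297)Traceback (most recent call last):
  File "<stdin>", line 21, in <module>
  File "<stdin>", line 18, in plane
    u, s, vh = gufunc(a, signature=signature)
               ~~~~~~^^^^^^^^^^^^^^^^^^^^^^^^
    raise LinAlgError("SVD did not converge")
numpy.linalg.LinAlgError: SVD did not converge
```

```bash
python3 - <<'E'
from h import *
f=load("pics/top0.npz"); W=cloud(f)
def plane(P):
    P=P[np.isfinite(P).all(1)]
    P=P[np.linalg.norm(P-np.median(P,0),axis=1)<.2]
    for _ in range(5):
        c=P.mean(0);u,s,v=np.linalg.svd(P-c,full_matrices=False); n=v[2]; r=(P-c)@n; P=P[abs(r)<2*max(r.std(),5e-4)]
    n=n*np.sign(n[2] if abs(n[2])>.5 else n[0]); return n,n@P.mean(0),r.std()
n,d,s=plane(W[182:225,270:283].reshape(-1,3)); print("floor",n,d,s,"slope",np.arccos(n[2]),"dir",np.degrees(np.arctan2(n[1],n[0])))
nb,db,sb=plane(W[160:172,268:284].reshape(-1,3)); print("stop",nb,db,sb,n@nb)
nt,dt,st=plane(W[172:215,250:262].reshape(-1,3)); print("tin top",nt,dt,st)
for z in ("scene",):
    g=load("pics/scene0.npz")
np.savez("pics/pl.npz",n=n,d=d,nb=nb,db=db)
cv2.imwrite("pics/sc.png",cv2.resize(g["img"][165:275,205:330,::-1],None,fx=6,fy=5,interpolation=cv2.INTER_CUBIC))
cv2.imwrite("pics/tray.png",cv2.resize(f["img"][195:295,115:200,::-1],None,fx=6,fy=6,interpolation=cv2.INTER_CUBIC))
E
```

```text
floor [ 0.25832474 -0.03823307  0.96530128] 0.19486521551866162 0.0018869789594202734 slope 0.26420168608815514 dir -8.418882367602702
stop [ 0.96173634 -0.11404306 -0.24911322] 0.6510648100869548 0.0010005929406617696 0.012331196254319549
tin top [ 0.25737333 -0.04275337  0.96536579] 0.2450792630238522 0.001807748329090926
```

View pics/tray.png

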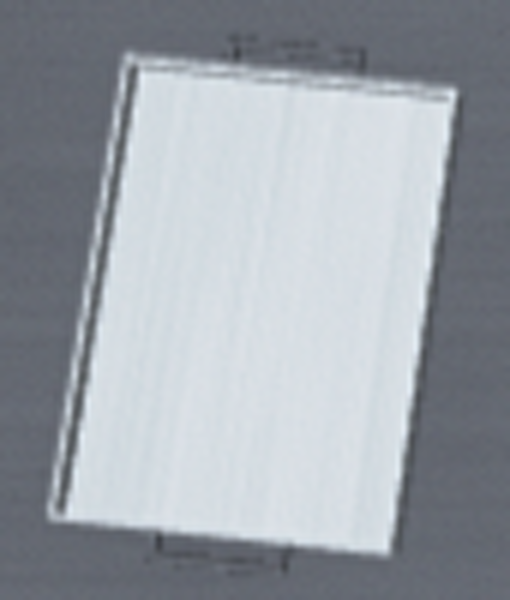

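View pics/sc.png

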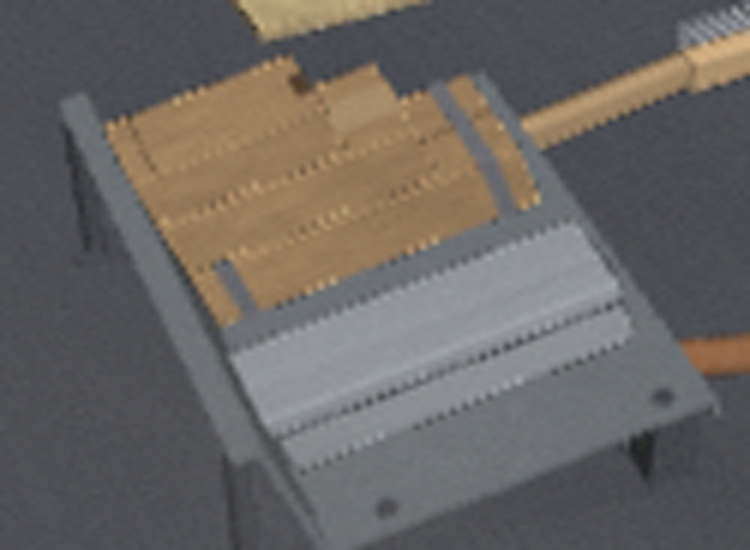

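```bash
python3 - <<'E'
from h import *
f=load("pics/top0.npz"); W=cloud(f); q=np.load("pics/pl.npz")
px=lambda a,o:(np.array(a,float)+.5)/6-.5+np.array(o)
Z=np.array([0,0,1.])
P=ray_plane(f,px([(122,55),(458,92),(392,553),(50,518)],(115,195)),Z,.018)*1000
print("tray",P.round(1).tolist(),P.mean(0)); 
ang=lambda a,b:np.degrees(np.arctan2(*(a-b)[[1,0]]))
print([np.linalg.norm(P[i]-P[(i+1)%4]) for i in range(4)],"x yaw",ang(P[0],P[3]),ang(P[1],P[2]),"y-90",ang(P[0],P[1])-90,ang(P[3],P[2])-90)
o=(215,145)
F=ray_plane(f,px([(50,500),(635,572)],o),q["n"],q["d"])*1000
print("front edge",F,np.linalg.norm(F[0]-F[1]),ang(F[0],F[1])-90)
C=ray_plane(f,px([(110,163),(666,222)],o),q["n"],q["d"])*1000
print("corner edge",C,np.linalg.norm(C[0]-C[1]),ang(C[0],C[1])-90)
T=ray_plane(f,px([(210,123),(313,132),(270,458),(162,450)],o),q["n"],q["d"]+.05)*1000
print("tin",T.round(1).tolist(),[np.linalg.norm(T[i]-T[(i+1)%4]).round(1) for i in range(4)],ang(T[0],T[3]),ang(T[1],T[2]))
S=ray_plane(f,px([(468,97),(573,105),(558,265),(445,253)],o),q["n"],q["d"]+.12)*1000
print("small",S.round(1).tolist(),[np.linalg.norm(S[i]-S[(i+1)%4]).round(1) for i in range(4)],ang(S[0],S[3]),ang(S[1],S[2]))
M=ray_plane(f,px([(428,360),(557,374)],o),q["n"],q["d"]+.085)*1000; print("med near",M,np.linalg.norm(M[0]-M[1]))
L=ray_plane(f,px([(405,479),(555,494)],o),q["n"],q["d"]+.045)*1000; print("large near",L,np.linalg.norm(L[0]-L[1]))
E
```

```text
tray [[598.7, 408.6, 18.0], [581.9, 247.5, 18.0], [364.9, 268.9, 18.0], [379.9, 427.7, 18.0]] [481.36122315 338.20747431  18.        ]
[np.float64(161.97952927196923), np.float64(218.02565667181796), np.float64(159.5115552074918), np.float64(219.66643283206204)] x yaw -4.984229829404188 -5.627672387628427 y-90 -5.956025628125445 -5.376719908134618
front edge [[ 522.97519429  149.01340618   67.81822937]
 [ 492.14011112 -117.61913148   65.50939953]] 268.41952832429865 -6.596744192771197
corner edge [[ 694.97811024  129.9447623    21.0331864 ]
 [ 668.56474356 -139.1407103    17.44390449]] 270.40255259369724 -5.6061804511517295
tin [[701.5, 79.2, 69.1], [697.8, 31.0, 68.2], [535.7, 47.5, 112.2], [538.7, 95.2, 113.3]] [np.float64(48.3), np.float64(168.8), np.float64(47.8), np.float64(169.4)] -5.612792918806931 -5.820337828987562
small [[694.1, -38.9, 138.9], [691.0, -85.5, 137.9], [613.0, -77.0, 159.1], [617.8, -28.3, 159.7]] [np.float64(46.7), np.float64(81.3), np.float64(49.0), np.float64(79.8)] -7.967403958284269 -6.26422141651674
med near [[575.71787963 -21.61059875 135.00117083]
 [570.04616823 -77.96345628 134.28699014]] 56.642059607781555
large near [[527.58138362 -12.20576756 106.81766269]
 [521.4967522  -78.70308808 105.81218793]] 66.7826875445238
```

```bash
cat >> h.py <<'E'
O=np.array([681.5,-4,20.]); PSI=np.radians(-6.1); TH=.26
XH=np.array([np.cos(PSI),np.sin(PSI),0]); YH=np.array([-np.sin(PSI),np.cos(PSI),0])
XF=XH*np.cos(TH)-np.array([0,0,np.sin(TH)]); ZF=XH*np.sin(TH)+np.array([0,0,np.cos(TH)])
def rack(x,y,z): return O+x*XF+y*YH+z*ZF     # rack floor coords mm -> world mm
def delta(t,jaw,s):
    """t world mm TCP target, jaw: world angle deg of jaw axis; prints cm/deg in tool axes"""
    Rm=R.from_rotvec(s["tool_rot"]).as_matrix()
    d=Rm.T@(np.asarray(t)-s["position"]*1000)/10
    cur=np.degrees(np.arctan2(Rm[1,1],Rm[0,1])); a=(jaw-cur+90)%180-90
    return d.round(2), round(-a,1)
def st(s):
    Rm=R.from_rotvec(s["tool_rot"]).as_matrix()
    print("t %.2f"%s["time_s"],(s["position"]*1000).round(1),"jaw %.1f"%np.degrees(np.arctan2(Rm[1,1],Rm[0,1])),"tilt",Rm[:,2].round(3),"F",s["contact_force"].round(1),"T",s["torque"].round(2),"w %.1f"%(s["grip_width"]*1000),"q",s["joints"].round(2))
E
python3 - <<'E'
from h import *; from rig import ctrl
s=ctrl.sense(); st(s)
c=rack(-46,-57,102.5); print(c)
print(delta([c[0],c[1],250],83.9,s), delta([c[0],c[1],120],83.9,s))
E
```

```text
t 0.15 [217.6 612.  204.6] jaw 70.4 tilt [-0.001 -0.001 -1.   ] F [ 0.3  1.2 -0.6] T [-0.01 -0.01  0.04] w 94.1 q [ 1.05  0.25  1.56  0.    1.34 -0.17]
[657.44226674 -58.75354495 130.88067815]
(array([-63.92, -48.46,  -4.48]), np.float64(-13.5)) (array([-63.92, -48.44,   8.52]), np.float64(-13.5))
```

Request:
move_arm(motion=[0,0,0,-4.5,0,0,-63.9,-48.5,-4.5,-13.5,0,-63.9,-48.5,-4.5,-13.5,0,-63.9,-48.5,-4.5,-13.5,0,-63.9,-48.5,-4.5,-13.5,0,-63.9,-48.5,-4.5,-13.5,0,-63.9,-48.5,-4.5,-13.5,0,-63.9,-48.5,-4.5,-13.5,0,-63.9,-48.5,-4.5,-13.5,0,-63.9,-48.5,-4.5,-13.5])

```text
time_s: 1.4
position: [0.5262, 0.1407, 0.2504]
tool_rot: [0.167, 3.137, 0.0]
contact_force: [1.0, 0.6, -0.1]
grip_width: 0.0938
```

```bash
cat > d.py <<'E'
import sys; from h import *; from rig import ctrl
s=ctrl.sense(); st(s)
E
python3 - <<'E'
from h import *; from rig import ctrl
s=ctrl.sense(); st(s)
c=rack(-46,-57,102.5)
print(delta([c[0],c[1],250],83.9,s))
E
```

```text
t 1.40 [526.2 140.7 250.4] jaw 83.9 tilt [ 0.  0. -1.] F [ 1.   0.6 -0.1] T [ 0.06 -0.03  0.01] w 93.8 q [ 0.05 -0.04  1.78  0.    1.4  -1.41]
(array([-15.17, -18.43,   0.03]), np.float64(0.0))
```

Request:
move_arm(motion=[0,-15.2,-18.4,0,0,0,-15.2,-18.4,0,0,0,-15.2,-18.4,0,0,0,-15.2,-18.4,0,0,0,-15.2,-18.4,3,0,0,-15.2,-18.4,3,0,0,-15.2,-18.4,3,0])

```text
time_s: 2.28
position: [0.6572, -0.056, 0.2211]
tool_rot: [0.166, 3.137, -0.0]
contact_force: [-0.5, -0.1, 0.5]
grip_width: 0.0939
```

```bash
python3 - <<'E'
from h import *; from rig import ctrl,cams
s=ctrl.sense(); st(s)
f=cams.grab_frame("wrist"); np.savez("pics/w1.npz",**f); cv2.imwrite("pics/w1.png",f["img"][:,:,::-1])
E
```

```text
t 2.27 [657.2 -56.  221.1] jaw 84.0 tilt [ 0. -0. -1.] F [-0.5 -0.1  0.5] T [ 0.01  0.02 -0.02] w 93.9 q [-0.26  0.25  1.52  0.    1.37 -1.72]
```

View pics/w1.png

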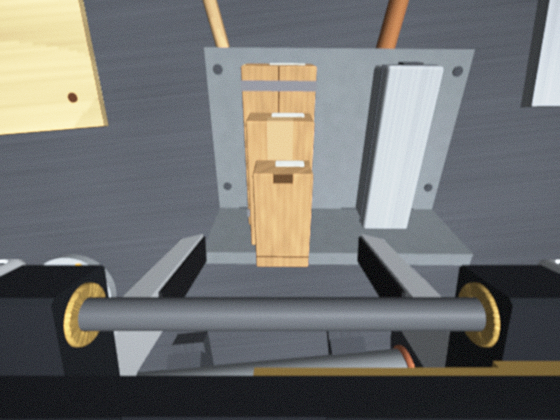

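```bash
python3 - <<'E'
from h import *; from rig import ctrl,cams
s=ctrl.sense(); st(s)
f=load("pics/w1.npz"); q=np.load("pics/pl.npz"); S=ray_plane(f,[(254,171),(312,171),(309,254),(257,254)],q["n"],q["d"]+.12)*1000
print(S.round(1)); print(((S-O)@YH).round(1),((S-O)@XF).round(1))
M=ray_plane(f,[(248,121),(314,121)],q["n"],q["d"]+.085)*1000; print(((M-O)@YH).round(1),((M-O)@XF).round(1))
M=ray_plane(f,[(242,66),(316,66)],q["n"],q["d"]+.045)*1000; print(((M-O)@YH).round(1),((M-O)@XF).round(1))
M=ray_plane(f,[(385,67),(441,67),(364,227),(408,229)],q["n"],q["d"]+.05)*1000; print("tin",((M-O)@YH).round(1),((M-O)@XF).round(1))
c=rack(-46,-57,102.5); print(delta([c[0],c[1],120],83.9,s))
E
```

```text
t 2.33 [657.5 -56.  221.8] jaw 84.0 tilt [ 0.002 -0.    -1.   ] F [ 0.1 -0.5  0.4] T [-0.01 -0.02  0.05] w 93.6 q [-0.26  0.25  1.52 -0.    1.37 -1.72]
[[613.6 -73.6 159.1]
 [618.3 -28.1 159.6]
 [695.7 -35.2 138.6]
 [691.  -82.4 138. ]]
[-76.4 -30.7 -29.5 -77. ] [-93.8 -94.1 -13.7 -13.2]
[-83.  -27.5] [-125.2 -125.4]
[-90.2 -24.1] [-165.1 -165.2]
tin [35.9 84.7 38.7 88.8] [-164.7 -164.8   -0.6    1.7]
(array([-1.000e-02, -2.700e-01,  1.018e+01]), np.float64(0.1))
```

Request:
move_arm(motion=[0,0,0,5,0,0,0,0,8,0,0,0,0,10.1,0,0,0,0,10.1,0,1,0,0,10.1,0,1,0,0,10.1,0,1,0,0,10.1,0,1,0,0,10.1,0,1,0,0,10.1,0], grip_force=20)

```text
time_s: 3.45
position: [0.6573, -0.0563, 0.1196]
tool_rot: [0.167, 3.137, 0.001]
contact_force: [0.7, -0.0, 0.4]
grip_width: 0.0473
```

```bash
python3 d.py
```

```text
t 3.45 [657.3 -56.3 119.6] jaw 83.9 tilt [ 0.     0.001 -1.   ] F [ 0.7 -0.   0.4] T [-0.09 -0.08 -0.03] w 47.3 q [-0.26  0.35  1.59  0.    1.2  -1.72]
```

Request:
move_arm(motion=[1,0,0,-1,0,1,0,0,-3,0,1,0,0,-7,0,1,0,0,-10,0,1,0,0,-10,0])

```text
time_s: 4.08
position: [0.6592, -0.057, 0.2241]
tool_rot: [0.166, 3.13, -0.003]
contact_force: [0.3, 0.0, -3.5]
grip_width: 0.0481
```

```bash
python3 - <<'E'
from h import *; from rig import ctrl,cams
s=ctrl.sense(); st(s); print(delta([461.6,-413,218],88.4,s))
f=cams.grab_frame("wrist"); np.savez("pics/w2.npz",**f); cv2.imwrite("pics/w2.png",f["img"][:,:,::-1])
E
```

```text
t 4.08 [659.2 -57.  224.1] jaw 83.9 tilt [ 0.007 -0.002 -1.   ] F [ 0.3  0.  -3.5] T [-0.01 -0.04 -0.02] w 48.1 q [-0.26  0.25  1.51 -0.    1.37 -1.72]
(array([ 15.88, -37.49,   0.53]), np.float64(-4.5))
```

View pics/w2.png

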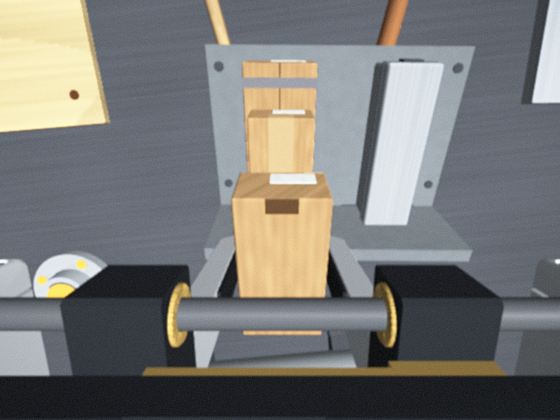

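The small carton is held between the fingers (cols 233-331) and the medium and large have stayed put. Next I'll move to the board.

Request:
move_arm(motion=[1,15.9,-37.5,0,-4.5,1,15.9,-37.5,0,-4.5,1,15.9,-37.5,0,-4.5,1,15.9,-37.5,0,-4.5,1,15.9,-37.5,0,-4.5,1,15.9,-37.5,0,-4.5,1,15.9,-37.5,0,-4.5,1,15.9,-37.5,6,-4.5,1,15.9,-37.5,12,-4.5,1,15.9,-37.5,16,-4.5])

```text
time_s: 5.38
position: [0.4569, -0.4099, 0.054]
tool_rot: [-0.044, -3.137, -0.009]
contact_force: [1.1, -0.3, -2.9]
grip_width: 0.0478
```

```bash
python3 - <<'E'
from h import *; from rig import ctrl,cams
s=ctrl.sense(); st(s); print(delta([461.6,-413,35],88.4,s))
E
```

```text
t 5.38 [ 456.9 -409.9   54. ] jaw 88.4 tilt [-0.005  0.006 -1.   ] F [ 1.1 -0.3 -2.9] T [ 0.05 -0.04  0.04] w 47.8 q [-0.92  0.34  1.74  0.    1.07 -2.46]
(array([-0.49, -0.31,  1.9 ]), np.float64(-0.0))
```

Request:
move_arm(motion=[1,0,0,0,0,1,0,0,0,0], grip_force=14)

```text
time_s: 5.62
position: [0.4598, -0.4131, 0.0606]
tool_rot: [0.043, 3.14, -0.002]
contact_force: [-0.7, 0.0, -3.2]
grip_width: 0.048
```

```bash
python3 - <<'E'
from h import *; from rig import ctrl,cams
s=ctrl.sense(); st(s); print(delta([461.6,-413,30],88.4,s))
E
```

```text
t 5.62 [ 459.8 -413.1   60.6] jaw 88.4 tilt [ 0.001 -0.001 -1.   ] F [-0.7  0.  -3.2] T [ 0.07 -0.05 -0.02] w 48.0 q [-0.92  0.34  1.73 -0.    1.07 -2.46]
(array([-0.17,  0.02,  3.06]), np.float64(0.0))
```

Request:
move_arm(motion=[1,-0.2,0,2,0,1,-0.2,0,2.8,0,1,-0.1,0,3.1,0,1,0,0,3.4,0,1,0.1,0,3.7,0,1,0.2,0,3.9,0,1,0.2,0,4.1,0,1,0.2,0,4.1,0], grip_force=10)

```text
time_s: 6.62
position: [0.4574, -0.4128, 0.0183]
tool_rot: [0.044, 3.141, -0.001]
contact_force: [-1.7, -0.9, -1.5]
grip_width: 0.0481
```

```bash
python3 - <<'E'
from h import *; from rig import ctrl,cams
s=ctrl.sense(); st(s)
f=cams.grab_frame("wrist"); np.savez("pics/w3.npz",**f); cv2.imwrite("pics/w3.png",f["img"][:,:,::-1])
E
```

```text
t 6.62 [ 457.4 -412.8   18.3] jaw 88.4 tilt [ 0.    -0.001 -1.   ] F [-1.7 -0.9 -1.5] T [-0.05  0.14  0.03] w 48.1 q [-0.92  0.4   1.74 -0.    1.   -2.46]
```

View pics/w3.png

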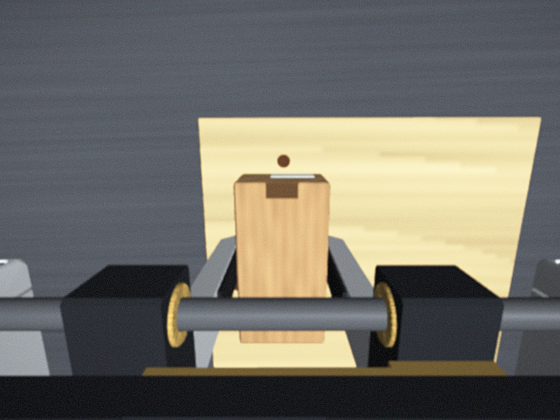

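It pivoted nearly flat on the board. Releasing.

Request:
move_arm(motion=[0.7,0,0,0,0,0,0,0,0,0,0,0,0,0,0,0,0,0,0,0,0,0,0,-4,0,0,0,0,-10,0,0,0,0,-16,0,0,0,0,-22,0,0,0,0,-22,0])

```text
time_s: 7.8
position: [0.4595, -0.415, 0.2457]
tool_rot: [0.043, 3.133, -0.015]
contact_force: [-1.3, 0.2, -0.8]
grip_width: 0.094
```

```bash
python3 - <<'E'
from h import *; from rig import ctrl,cams
c=rack(-64.5,-56,65); print(c)
s=ctrl.sense(); st(s); print(delta([c[0],c[1],238],83.9,s))
f=cams.grab_frame("wrist"); np.savez("pics/w4.npz",**f); cv2.imwrite("pics/w4.png",f["img"][:,:,::-1])
E
```

```text
[630.18560814 -54.83495415  99.39704418]
t 7.80 [ 459.5 -415.   245.7] jaw 88.4 tilt [ 0.008 -0.01  -1.   ] F [-1.3  0.2 -0.8] T [ 0.03  0.03 -0.02] w 94.0 q [-0.92  0.14  1.61  0.    1.38 -2.46]
(array([-16.07,  36.48,   0.54]), np.float64(4.5))
```

View pics/w4.png

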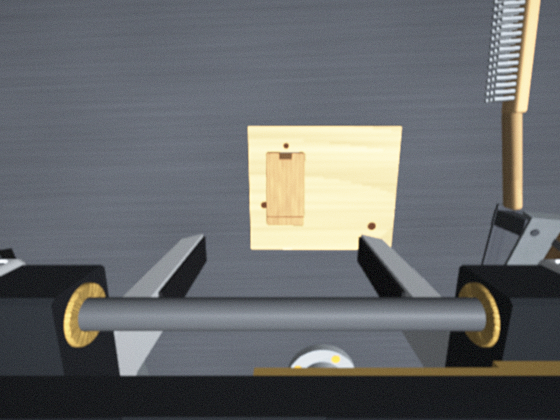

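The small carton lies flat on the board (cols 266-305, rows 152-225). Next is the medium.

Request:
move_arm(motion=[0,-16.1,36.5,0,4.5,0,-16.1,36.5,0,4.5,0,-16.1,36.5,0,4.5,0,-16.1,36.5,0,4.5,0,-16.1,36.5,0,4.5,0,-16.1,36.5,0,4.5,0,-16.1,36.5,0,4.5,0,-16.1,36.5,3,4.5,0,-16.1,36.5,5,4.5,0,-16.1,36.5,5,4.5])

```text
time_s: 9.1
position: [0.6263, -0.0519, 0.1848]
tool_rot: [-0.167, -3.131, -0.002]
contact_force: [1.1, -0.1, -0.1]
grip_width: 0.0942
```

```bash
python3 - <<'E'
from h import *; from rig import ctrl,cams
c=rack(-64.5,-56,65)
s=ctrl.sense(); st(s); print(delta([c[0],c[1],85],83.9,s))
f=cams.grab_frame("wrist"); np.savez("pics/w5.npz",**f); cv2.imwrite("pics/w5.png",f["img"][:,:,::-1])
E
```

```text
t 9.10 [626.3 -51.9 184.8] jaw 83.9 tilt [-0.006  0.002 -1.   ] F [ 1.1 -0.1 -0.1] T [ 0.03 -0.02 -0.03] w 94.2 q [-0.26  0.22  1.63 -0.    1.3  -1.73]
(array([-0.48, -0.26,  9.98]), np.float64(-0.0))
```

View pics/w5.png

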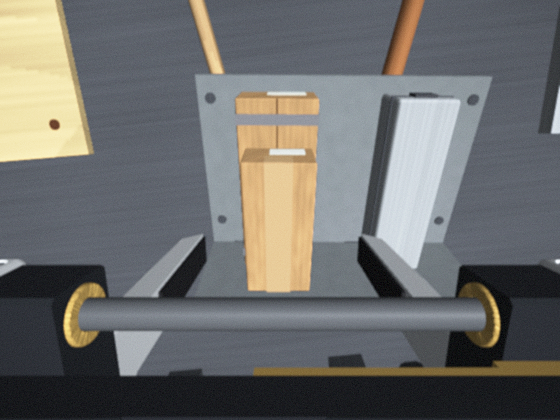

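Request:
move_arm(motion=[0,0,0,0,0,0,0,0,0,0])

```text
time_s: 9.4
position: [0.629, -0.0525, 0.1897]
tool_rot: [0.167, 3.135, -0.001]
contact_force: [-0.1, -1.0, 0.6]
grip_width: 0.0942
```

```bash
python3 - <<'E'
from h import *; from rig import ctrl,cams
c=rack(-64.5,-56,65)
s=ctrl.sense(); st(s); print(delta([c[0],c[1],85],83.9,s))
E
```

```text
t 9.40 [629.  -52.5 189.7] jaw 83.9 tilt [ 0.002 -0.    -1.   ] F [-0.1 -1.   0.6] T [0.06 0.1  0.  ] w 94.2 q [-0.26  0.21  1.62  0.    1.3  -1.73]
(array([-0.13, -0.21, 10.47]), np.float64(-0.0))
```

Request:
move_arm(motion=[0,-0.1,-0.1,5,0,0,-0.1,-0.1,9,0,0,-0.1,-0.1,10.5,0,0,-0.1,-0.1,10.5,0,1,-0.1,-0.1,10.5,0,1,-0.1,-0.1,10.5,0,1,-0.1,-0.1,10.5,0,1,-0.1,-0.1,10.5,0,1,-0.1,-0.1,10.5,0], grip_force=25)

```text
time_s: 10.52
position: [0.6297, -0.0537, 0.0841]
tool_rot: [0.167, 3.136, -0.002]
contact_force: [-0.3, -2.3, 1.8]
grip_width: 0.0577
```

```bash
python3 d.py
```

```text
t 10.53 [629.7 -53.7  84.1] jaw 83.9 tilt [ 0.001 -0.001 -1.   ] F [-0.3 -2.3  1.8] T [-0.44 -0.02  0.02] w 57.7 q [-0.26  0.33  1.68 -0.    1.12 -1.73]
```

Request:
move_arm(motion=[1,0,0,-1,0,1,0,0,-3,0,1,0,0,-7,0,1,0,0,-12,0,1,0,0,-12,0,1,0,0,-12,0])

```text
time_s: 11.28
position: [0.6283, -0.0528, 0.2023]
tool_rot: [-0.166, -3.135, -0.001]
contact_force: [0.3, -0.3, -4.8]
grip_width: 0.0577
```

```bash
python3 - <<'E'
from h import *; from rig import ctrl,cams
s=ctrl.sense(); st(s); print(delta([464.4,-313,205],88.4,s))
f=cams.grab_frame("wrist"); np.savez("pics/w6.npz",**f); cv2.imwrite("pics/w6.png",f["img"][:,:,::-1])
E
```

```text
t 11.28 [628.3 -52.8 202.3] jaw 83.9 tilt [-0.002  0.001 -1.   ] F [ 0.3 -0.3 -4.8] T [ 0.06  0.04 -0.02] w 57.7 q [-0.26  0.2   1.61  0.    1.33 -1.73]
(array([ 13.55, -27.61,  -0.26]), np.float64(-4.5))
```

View pics/w6.png

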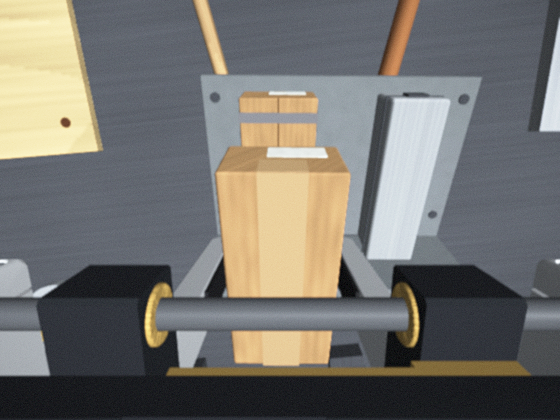

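The medium is held (cols 218-349), and the large and the tin haven't moved.

Request:
move_arm(motion=[1,13.6,-27.6,0,-4.5,1,13.6,-27.6,0,-4.5,1,13.6,-27.6,0,-4.5,1,13.6,-27.6,0,-4.5,1,13.6,-27.6,0,-4.5,1,13.6,-27.6,4,-4.5,1,13.6,-27.6,9,-4.5,1,13.6,-27.6,14,-4.5,1,13.6,-27.6,14,-4.5,1,13.6,-27.6,14,-4.5])

```text
time_s: 12.58
position: [0.4653, -0.3136, 0.0643]
tool_rot: [0.043, 3.141, -0.001]
contact_force: [-0.4, -0.7, -3.1]
grip_width: 0.0577
```

```bash
python3 - <<'E'
from h import *; from rig import ctrl,cams
s=ctrl.sense(); st(s); print(delta([464.4,-313,32],88.4,s))
E
```

```text
t 12.57 [ 465.3 -313.6   64.3] jaw 88.4 tilt [ 0.001 -0.001 -1.   ] F [-0.4 -0.7 -3.1] T [ 0.02  0.01 -0.  ] w 57.7 q [-0.8   0.21  1.88  0.    1.05 -2.34]
(array([0.09, 0.06, 3.23]), np.float64(0.0))
```

Request:
move_arm(motion=[1,0,0,2,0,1,0,0,3,0,1,0.1,0,3.3,0,1,0.2,0,3.6,0,1,0.3,0,3.9,0,1,0.4,0,4.2,0,1,0.5,0,4.5,0,1,0.5,0,4.6,0,1,0.5,0,4.6,0], grip_force=12)

```text
time_s: 13.7
position: [0.4599, -0.313, 0.0172]
tool_rot: [0.044, 3.141, 0.0]
contact_force: [-0.6, -1.1, -2.9]
grip_width: 0.058
```

```bash
python3 - <<'E'
from h import *; from rig import ctrl,cams
s=ctrl.sense(); st(s)
f=cams.grab_frame("wrist"); np.savez("pics/w7.npz",**f); cv2.imwrite("pics/w7.png",f["img"][:,:,::-1])
E
```

```text
t 13.70 [ 459.9 -313.    17.2] jaw 88.4 tilt [ 0.  0. -1.] F [-0.6 -1.1 -2.9] T [-0.14  0.14 -0.09] w 58.0 q [-0.8   0.28  1.9   0.    0.96 -2.34]
```

View pics/w7.png

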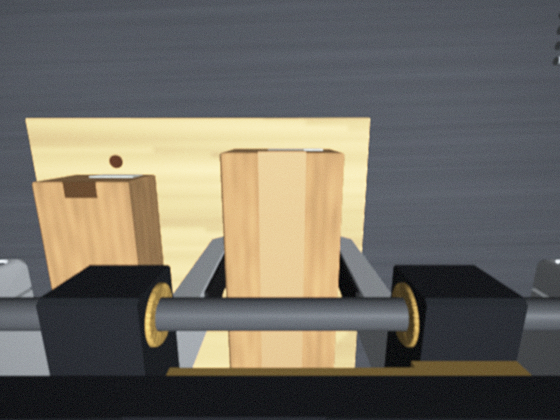

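Request:
move_arm(motion=[0.7,0,0,0,0,0,0,0,0,0,0,0,0,0,0,0,0,0,0,0,0,0,0,-4,0,0,0,0,-10,0,0,0,0,-16,0,0,0,0,-20,0,0,0,0,-20,0,0,0,0,-20,0])

```text
time_s: 15.0
position: [0.4593, -0.3126, 0.2163]
tool_rot: [-0.043, -3.14, -0.002]
contact_force: [0.5, -0.5, -0.6]
grip_width: 0.094
```

```bash
python3 - <<'E'
from h import *; from rig import ctrl,cams
c=rack(-83.5,-57,22.5); print(c)
s=ctrl.sense(); st(s); print(delta([c[0],c[1],217],83.9,s))
f=cams.grab_frame("wrist"); np.savez("pics/w8.npz",**f); cv2.imwrite("pics/w8.png",f["img"][:,:,::-1])
E
```

```text
[600.95783754 -52.71710085  63.21000059]
t 15.00 [ 459.3 -312.6  216.3] jaw 88.4 tilt [-0.001  0.001 -1.   ] F [ 0.5 -0.5 -0.6] T [ 0.01 -0.01  0.03] w 94.0 q [-0.8   0.02  1.79  0.    1.34 -2.34]
(array([-13.44,  26.37,  -0.05]), np.float64(4.5))
```

View pics/w8.png

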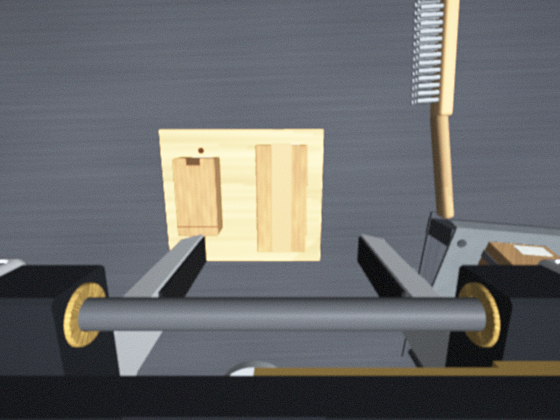

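Both cartons lie flat, side by side, on the board. Next is the large one.

Request:
move_arm(motion=[0,-13.4,26.4,0,4.5,0,-13.4,26.4,0,4.5,0,-13.4,26.4,0,4.5,0,-13.4,26.4,0,4.5,0,-13.4,26.4,0,4.5,0,-13.4,26.4,0,4.5,0,-13.4,26.4,3,4.5,0,-13.4,26.4,5,4.5,0,-13.4,26.4,5,4.5,0,-13.4,26.4,5,4.5])

```text
time_s: 16.3
position: [0.6012, -0.0535, 0.168]
tool_rot: [0.168, 3.137, -0.0]
contact_force: [-0.2, 0.0, -0.7]
grip_width: 0.094
```

```bash
python3 - <<'E'
from h import *; from rig import ctrl,cams
c=rack(-83.5,-57,22.5); print(c)
s=ctrl.sense(); st(s); print(delta([c[0],c[1],48],83.9,s))
f=cams.grab_frame("wrist"); np.savez("pics/w9.npz",**f); cv2.imwrite("pics/w9.png",f["img"][:,:,::-1])
E
```

```text
[600.95783754 -52.71710085  63.21000059]
t 16.30 [601.2 -53.5 168. ] jaw 83.9 tilt [ 0.001 -0.    -1.   ] F [-0.2  0.  -0.7] T [ 0.02 -0.03 -0.03] w 94.0 q [-0.28  0.17  1.71 -0.    1.26 -1.74]
(array([ 0.04,  0.08, 12.  ]), np.float64(-0.0))
```

View pics/w9.png

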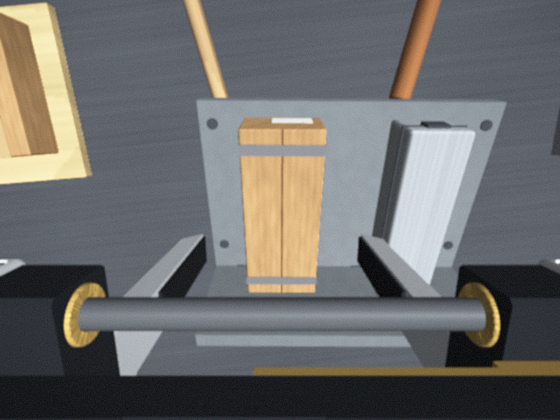

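Request:
move_arm(motion=[0,0,0,5,0,0,0,0,9,0,0,0,0,11.8,0,0,0,0,11.8,0,1,0,0,11.8,0,1,0,0,11.8,0,1,0,0,11.8,0,1,0,0,11.8,0], grip_force=35)

```text
time_s: 17.35
position: [0.602, -0.0533, 0.0509]
tool_rot: [0.166, 3.135, -0.001]
contact_force: [-1.5, -0.8, 6.2]
grip_width: 0.0679
```

```bash
python3 d.py
```

```text
t 17.35 [602.  -53.3  50.9] jaw 83.9 tilt [ 0.002 -0.001 -1.   ] F [-1.5 -0.8  6.2] T [-0.29  0.15 -0.03] w 67.9 q [-0.28  0.32  1.77 -0.    1.05 -1.74]
```

Request:
move_arm(motion=[1,0,0,-0.5,0,1,0.1,0,-2,0,1,0.2,0,-6,0,1,0.2,0,-11,0,1,0.2,0,-15,0,1,0.2,0,-15,0,1,0.2,0,-15,0])

```text
time_s: 18.23
position: [0.5976, -0.0522, 0.197]
tool_rot: [-0.166, -3.133, -0.001]
contact_force: [-0.8, 0.3, -6.8]
grip_width: 0.0676
```

```bash
python3 - <<'E'
from h import *; from rig import ctrl,cams
s=ctrl.sense(); st(s); print(delta([481.4,338.2,200],84.5,s))
f=cams.grab_frame("wrist"); np.savez("pics/w10.npz",**f); cv2.imwrite("pics/w10.png",f["img"][:,:,::-1])
E
```

```text
t 18.23 [597.6 -52.2 197. ] jaw 83.9 tilt [-0.004  0.001 -1.   ] F [-0.8  0.3 -6.8] T [ 0.01  0.06 -0.02] w 67.6 q [-0.28  0.14  1.69  0.    1.31 -1.74]
(array([15.69, 37.59, -0.21]), np.float64(-0.6))
```

View pics/w10.png

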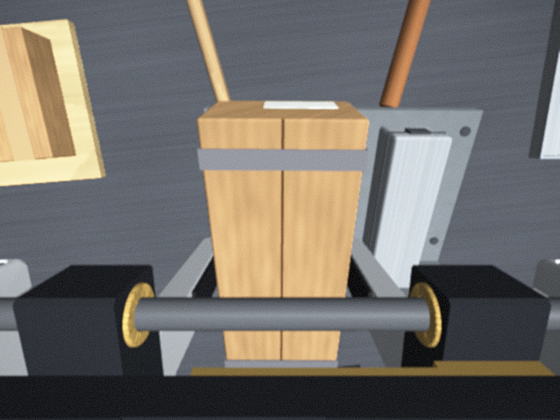

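Request:
move_arm(motion=[1,15.0,37.6,0,-0.6,1,15.0,37.6,0,-0.6,1,15.0,37.6,0,-0.6,1,15.0,37.6,0,-0.6,1,15.0,37.6,0,-0.6,1,15.0,37.6,0,-0.6,1,15.0,37.6,0,-0.6,1,15.0,37.6,4,-0.6,1,15.0,37.6,10,-0.6,1,15.0,37.6,10,-0.6])

```text
time_s: 19.52
position: [0.4835, 0.3345, 0.0911]
tool_rot: [-0.149, -3.122, 0.012]
contact_force: [-0.7, 0.4, -6.0]
grip_width: 0.068
```

Request:
move_arm(motion=[1,0,0,0,0,1,0,0,0,0])

```text
time_s: 19.77
position: [0.4917, 0.3378, 0.1023]
tool_rot: [0.15, 3.134, 0.003]
contact_force: [-0.1, 0.4, -4.5]
grip_width: 0.0679
```

```bash
python3 - <<'E'
from h import *; from rig import ctrl,cams
s=ctrl.sense(); st(s); print(delta([479.7,338.4,34],84.5,s))
f=cams.grab_frame("top"); np.savez("pics/t2.npz",**f); cv2.imwrite("pics/t2.png",cv2.resize(f["img"][145:305,110:450,::-1],None,fx=2.3,fy=2.3,interpolation=cv2.INTER_CUBIC))
E
```

```text
t 19.77 [491.7 337.8 102.3] jaw 84.5 tilt [ 0.005  0.002 -1.   ] F [-0.1  0.4 -4.5] T [ 0.02 -0.   -0.03] w 67.9 q [ 0.41  0.23  1.77  0.    1.13 -1.06]
(array([ 1.23, -0.08,  6.82]), np.float64(0.0))
```

View pics/t2.png

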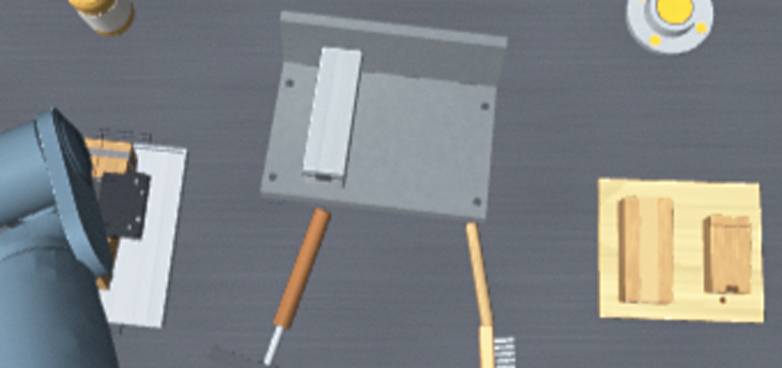

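Request:
move_arm(motion=[1,0.1,0,4,0,1,0.2,0,6,0,1,0.3,0,6.8,0,1,0.5,0,7.2,0,1,0.7,0,7.6,0,1,0.9,0,8,0,1,1.1,0,8.4,0,1,1.2,0,8.7,0,1,1.2,0,8.9,0,1,1.2,0,8.9,0], grip_force=18)

```text
time_s: 21.08
position: [0.4784, 0.3385, 0.0132]
tool_rot: [-0.15, -3.138, 0.001]
contact_force: [-9.5, -4.8, 16.0]
grip_width: 0.0681
```

```bash
python3 - <<'E'
from h import *; from rig import ctrl,cams
s=ctrl.sense(); st(s)
f=cams.grab_frame("wrist"); np.savez("pics/w11.npz",**f); cv2.imwrite("pics/w11.png",f["img"][:,:,::-1])
E
```

```text
t 21.07 [478.4 338.5  13.2] jaw 84.5 tilt [-0.    -0.001 -1.   ] F [-9.5 -4.8 16. ] T [-1.02  1.38 -0.21] w 68.1 q [ 0.42  0.35  1.82 -0.    0.97 -1.05]
```

View pics/w11.png

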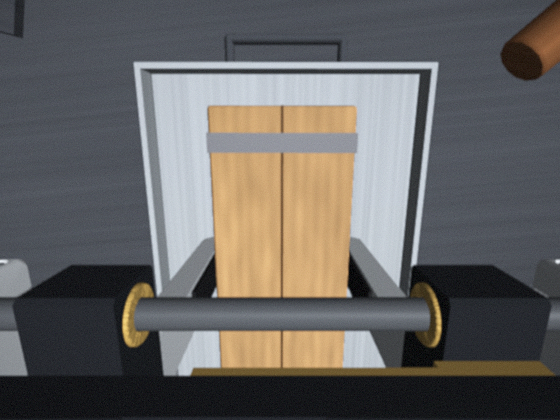

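Request:
move_arm(motion=[0.7,0,0,-0.1,0,0,0,0,-0.1,0,0,0,0,-0.1,0,0,0,0,-3,0,0,0,0,-8,0,0,0,0,-14,0,0,0,0,-20,0,0,0,0,-20,0,0,0,0,-20,0])

```text
time_s: 22.25
position: [0.4775, 0.3382, 0.2097]
tool_rot: [-0.15, -3.137, 0.0]
contact_force: [0.2, -0.1, -1.0]
grip_width: 0.0939
```

```bash
python3 - <<'E'
from h import *; from rig import ctrl,cams
s=ctrl.sense(); st(s)
f=cams.grab_frame("wrist"); np.savez("pics/w12.npz",**f); cv2.imwrite("pics/w12.png",f["img"][:,:,::-1])
f=cams.grab_frame("scene"); np.savez("pics/s12.npz",**f); cv2.imwrite("pics/s12.png",cv2.resize(f["img"][250:370,300:460,::-1],None,fx=5,fy=5,interpolation=cv2.INTER_CUBIC))
E
```

```text
t 22.25 [477.5 338.2 209.7] jaw 84.5 tilt [-0.001 -0.    -1.   ] F [ 0.2 -0.1 -1. ] T [-0.01  0.07 -0.04] w 93.9 q [ 0.42  0.09  1.72  0.    1.33 -1.05]
```

View pics/w12.png

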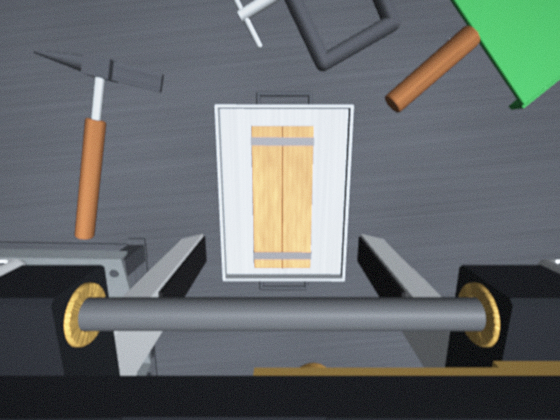

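View pics/s12.png

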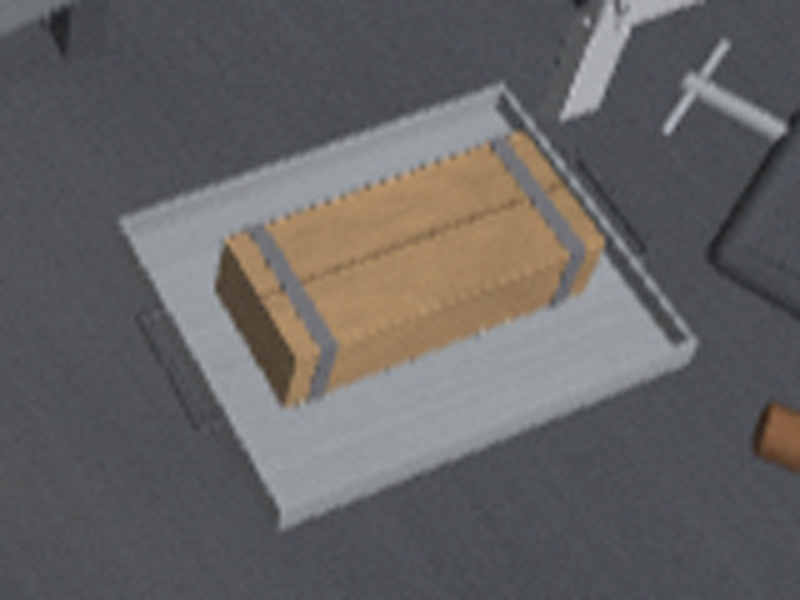

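```bash
python3 - <<'E'
from h import *
f=load("pics/w12.npz"); Z=np.array([0,0,1.])
C=ray_plane(f,[(252,126),(313.5,126),(255,269),(311,269)],Z,.048)*1000
T=ray_plane(f,[(215,105),(354,105),(222,280.5),(344.5,280.5)],Z,.018)*1000
for P in (C,T): print(P.round(1).tolist(),P.mean(0).round(1),"yaw",np.degrees(np.arctan2(*(P[2]-P[0]+P[3]-P[1])[[1,0]])),np.linalg.norm(P[0]-P[1]),np.linalg.norm(P[0]-P[2]))
g=load("pics/t2.npz"); hsv=cv2.cvtColor(g["img"],cv2.COLOR_RGB2HSV); print(hsv[253,397],hsv[255,428])
cv2.imwrite("pics/t2b.png",cv2.resize(g["img"][215:295,360:450,::-1],None,fx=8,fy=7,interpolation=cv2.INTER_CUBIC))
E
```

```text
[[395.0, 313.7, 48.0], [401.3, 379.6, 48.0], [560.0, 297.9, 48.0], [566.3, 364.8, 48.0]] [480.7 339.   48. ] yaw -5.2953935678852515 66.26437006945962 165.71026852435295
[[366.3, 271.2, 18.0], [381.6, 430.9, 18.0], [585.1, 248.6, 18.0], [600.4, 409.4, 18.0]] [483.3 340.   18. ] yaw -5.753830253999706 160.46800910833022 219.9767593806874
[ 19 103 239] [ 18 110 232]
```

View pics/t2b.png

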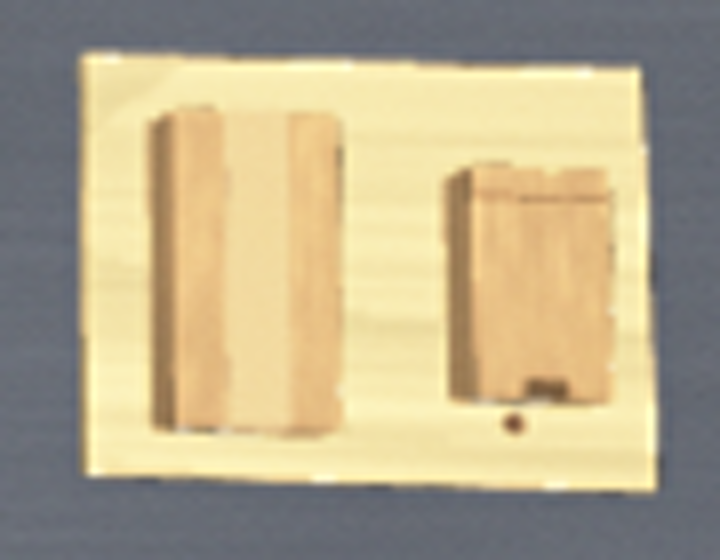

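```bash
python3 - <<'E'
from h import *; from rig import ctrl
f=load("pics/w8.npz"); Z=np.array([0,0,1.])
C=ray_plane(f,[(256,145),(308,145),(258,251.5),(306.5,251.5)],Z,.052)*1000
T=ray_plane(f,[(159,129),(324,129),(167,262),(321,261)],Z,.012)*1000
S=ray_plane(f,[(173,157.5),(219,157.5),(179,236),(221,236)],Z,.047)*1000
for P in (C,T,S): print(P.round(1).tolist(),P.mean(0).round(1),"yaw",np.degrees(np.arctan2(*(P[2]-P[0]+P[3]-P[1])[[1,0]])),np.linalg.norm(P[0]-P[1]),np.linalg.norm(P[0]-P[2]))
s=ctrl.sense(); st(s); print(delta([461.5,-313,210],88.4,s))
E
```

```text
[[398.8, -339.2, 52.0], [400.3, -282.0, 52.0], [523.0, -342.5, 52.0], [524.6, -284.7, 52.0]] [ 461.7 -312.1   52. ] yaw -1.3967172769869693 57.249153783176425 124.30557719588818
[[377.2, -459.3, 12.0], [382.7, -259.0, 12.0], [549.7, -469.0, 12.0], [553.9, -262.3, 12.0]] [ 465.9 -362.4   12. ] yaw -2.1611379698607043 200.37419178195944 172.73629991622585
[[410.1, -433.7, 47.0], [411.5, -381.9, 47.0], [502.7, -436.6, 47.0], [504.1, -386.4, 47.0]] [ 457.1 -409.7   47. ] yaw -2.253174197204062 51.84112668320791 92.66426351215759
t 22.35 [476.7 337.8 208. ] jaw 84.5 tilt [-0.004 -0.002 -1.   ] F [ 0.4  0.3 -0.5] T [-0.01  0.01  0.08] w 94.0 q [ 0.42  0.09  1.72  0.    1.33 -1.05]
(array([ -4.71, -64.92,  -0.09]), np.float64(-3.9))
```

Request:
move_arm(motion=[0,-4.7,-64.9,0,-3.9,0,-4.7,-64.9,0,-3.9,0,-4.7,-64.9,0,-3.9,0,-4.7,-64.9,0,-3.9,0,-4.7,-64.9,0,-3.9,0,-4.7,-64.9,0,-3.9,0,-4.7,-64.9,0,-3.9,0,-4.7,-64.9,0,-3.9,0,-4.7,-64.9,0,-3.9,0,-4.7,-64.9,0,-3.9])

```text
time_s: 23.6
position: [0.4621, -0.288, 0.2084]
tool_rot: [-0.044, -3.139, -0.004]
contact_force: [0.6, -0.1, 0.6]
grip_width: 0.0942
```

```bash
python3 - <<'E'
from h import *; from rig import ctrl
s=ctrl.sense(); st(s); print(delta([461.5,-312.5,208],88.4,s))
E
```

```text
t 23.60 [ 462.1 -288.   208.4] jaw 88.4 tilt [-0.002  0.002 -1.   ] F [ 0.6 -0.1  0.6] T [ 0.06 -0.03  0.04] w 94.2 q [-0.77 -0.    1.82  0.    1.32 -2.31]
(array([-0.01, -2.45,  0.04]), np.float64(-0.0))
```

Request:
move_arm(motion=[0,0,-2,0,0,0,0,-2,0,0,0,0,-2,5,0,0,0,-2,8,0,0,0,-2,8,0,0,0,-2,8,0])

```text
time_s: 24.35
position: [0.4635, -0.3059, 0.1318]
tool_rot: [0.041, 3.14, -0.002]
contact_force: [0.2, -1.2, 0.2]
grip_width: 0.094
```

```bash
python3 - <<'E'
from h import *; from rig import ctrl
s=ctrl.sense(); st(s); print(delta([461.5,-312.5,19],88.4,s))
E
```

```text
t 24.35 [ 463.5 -305.9  131.8] jaw 88.5 tilt [ 0.001 -0.001 -1.   ] F [ 0.2 -1.2  0.2] T [ 0.02  0.   -0.01] w 94.0 q [-0.79  0.1   1.86  0.    1.18 -2.33]
(array([ 0.19, -0.65, 11.28]), np.float64(0.1))
```

Request:
move_arm(motion=[0,0.2,-0.7,4,0,0,0.2,-0.7,8,0,0,0.2,-0.7,11.2,0,0,0.2,-0.7,11.2,0,1,0.2,-0.7,11.2,0,1,0.2,-0.7,11.2,0,1,0.2,-0.7,11.2,0,1,0.2,-0.7,11.2,0], grip_force=22)

```text
time_s: 25.35
position: [0.4607, -0.3133, 0.0191]
tool_rot: [0.044, 3.141, 0.001]
contact_force: [-0.5, 0.2, 10.7]
grip_width: 0.0578
```

```bash
python3 d.py
```

```text
t 25.35 [ 460.7 -313.3   19.1] jaw 88.4 tilt [ 0.001  0.    -1.   ] F [-0.5  0.2 10.7] T [ 0.08 -0.12 -0.  ] w 57.8 q [-0.8   0.28  1.9   0.    0.97 -2.34]
```

Request:
move_arm(motion=[1,0,0,-1,0,1,0,0,-4,0,1,0,0,-9,0,1,0,0,-14,0,1,0,0,-14,0,1,0,0,-14,0])

```text
time_s: 26.1
position: [0.4593, -0.3125, 0.1565]
tool_rot: [-0.043, -3.139, -0.004]
contact_force: [-0.4, -0.5, -5.9]
grip_width: 0.0576
```

```bash
python3 - <<'E'
from h import *; from rig import ctrl,cams
s=ctrl.sense(); st(s); g=rack(-70.5,-57,26); print(g); print(delta([g[0],g[1],155],83.9,s))
f=cams.grab_frame("wrist"); np.savez("pics/w13.npz",**f); cv2.imwrite("pics/w13.png",f["img"][:,:,::-1])
E
```

```text
t 26.10 [ 459.3 -312.5  156.5] jaw 88.4 tilt [-0.002  0.002 -1.   ] F [-0.4 -0.5 -5.9] T [0.06 0.05 0.03] w 57.6 q [-0.8   0.08  1.84 -0.    1.23 -2.34]
[614.34446177 -54.14771828  63.25031834]
(array([-14.78,  26.25,   0.17]), np.float64(4.5))
```

View pics/w13.png

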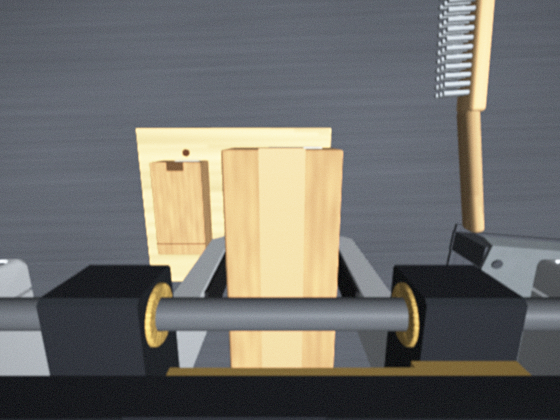

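Request:
move_arm(motion=[1,-14.8,26.3,0,4.5,1,-14.8,26.3,0,4.5,1,-14.8,26.3,0,4.5,1,-14.8,26.3,0,4.5,1,-14.8,26.3,0,4.5,1,-14.8,26.3,0,4.5,1,-14.8,26.3,0,4.5,1,-14.8,26.3,4,4.5,1,-14.8,26.3,6,4.5,1,-14.8,26.3,6,4.5])

```text
time_s: 27.4
position: [0.6134, -0.0551, 0.0958]
tool_rot: [-0.169, -3.132, -0.002]
contact_force: [0.8, 0.6, -3.6]
grip_width: 0.0581
```

Request:
move_arm(motion=[1,0,0,0,0])

```text
time_s: 27.52
position: [0.6163, -0.0554, 0.0996]
tool_rot: [0.168, 3.135, -0.001]
contact_force: [-0.1, 0.6, -4.8]
grip_width: 0.0579
```

```bash
python3 - <<'E'
from h import *; from rig import ctrl,cams
s=ctrl.sense(); st(s); g=rack(-70.5,-57,26); print(delta([g[0],g[1],60],83.9,s))
f=cams.grab_frame("wrist"); np.savez("pics/w14.npz",**f); cv2.imwrite("pics/w14.png",f["img"][:,:,::-1])
E
```

```text
t 27.52 [616.3 -55.4  99.6] jaw 83.9 tilt [ 0.002 -0.001 -1.   ] F [-0.1  0.6 -4.8] T [-0.05 -0.   -0.07] w 57.9 q [-0.27  0.29  1.71 -0.    1.14 -1.74]
(array([0.21, 0.1 , 3.96]), np.float64(-0.0))
```

View pics/w14.png

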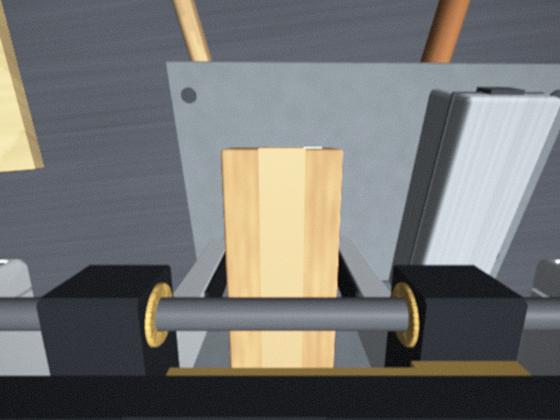

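Request:
move_arm(motion=[1,0.2,0,2,0,1,0.2,0,3.5,0,1,0.1,0,4,0,1,0,0,4.4,0,1,0,0,4.8,0,1,0,0,5.1,0,1,0,0,5.4,0,1,0,0,5.5,0,1,0,0,5.5,0], grip_force=12)

```text
time_s: 28.7
position: [0.6165, -0.0549, 0.0444]
tool_rot: [0.167, 3.135, -0.001]
contact_force: [3.2, -0.6, 1.6]
grip_width: 0.058
```

```bash
python3 - <<'E'
from h import *; from rig import ctrl,cams
s=ctrl.sense(); st(s); g=rack(-62.5,-57,26); print(delta([g[0],g[1],g[2]-19],83.9,s))
f=cams.grab_frame("wrist"); np.savez("pics/w15.npz",**f); cv2.imwrite("pics/w15.png",f["img"][:,:,::-1])
f=cams.grab_frame("scene"); cv2.imwrite("pics/s15.png",cv2.resize(f["img"][165:275,205:330,::-1],None,fx=6,fy=5,interpolation=cv2.INTER_CUBIC))
E
```

```text
t 28.70 [616.5 -54.9  44.4] jaw 83.9 tilt [ 0.002 -0.    -1.   ] F [ 3.2 -0.6  1.6] T [ 0.2  -0.4  -0.03] w 58.0 q [-0.27  0.36  1.73  0.    1.05 -1.74]
(array([-0.55,  0.06,  0.22]), np.float64(0.0))
```

View pics/w15.png

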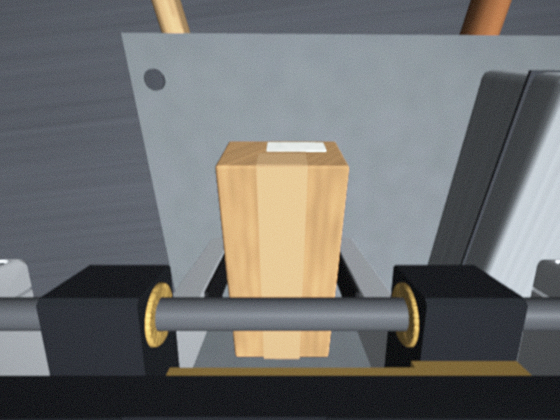

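View pics/s15.png

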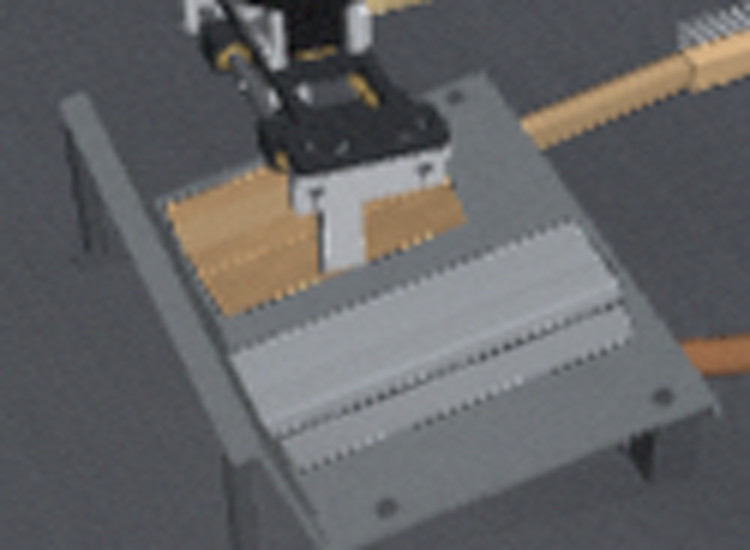

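Request:
move_arm(motion=[1,-0.2,0,0.05,0,1,-0.4,0,0.1,0,1,-0.6,0,0.15,0,1,-0.6,0,0.15,0], grip_force=14)

```text
time_s: 29.3
position: [0.6212, -0.0555, 0.043]
tool_rot: [-0.166, -3.135, 0.001]
contact_force: [-1.8, -0.3, 8.7]
grip_width: 0.0575
```

```bash
python3 d.py
```

```text
t 29.30 [621.2 -55.5  43. ] jaw 83.9 tilt [-0.002 -0.    -1.   ] F [-1.8 -0.3  8.7] T [ 0.17  0.47 -0.02] w 57.5 q [-0.27  0.38  1.72 -0.    1.05 -1.73]
```

Request:
move_arm(motion=[1,-0.2,0,0.05,0,1,-0.3,0,0.08,0,1,-0.3,0,0.08,0])

```text
time_s: 29.68
position: [0.6222, -0.0556, 0.0425]
tool_rot: [-0.165, -3.13, -0.0]
contact_force: [-10.7, -0.1, 15.8]
grip_width: 0.0578
```

```bash
python3 d.py
```

```text
t 29.68 [622.2 -55.6  42.5] jaw 83.9 tilt [-0.007  0.    -1.   ] F [-10.7  -0.1  15.8] T [ 0.23  2.04 -0.11] w 57.8 q [-0.27  0.38  1.71 -0.    1.06 -1.73]
```

Request:
move_arm(motion=[1,-0.2,0,0.05,0,1,-0.2,0,0.05,0])

```text
time_s: 29.92
position: [0.6239, -0.0558, 0.0418]
tool_rot: [-0.165, -3.129, -0.0]
contact_force: [-11.4, 0.6, 16.1]
grip_width: 0.0579
```

```bash
python3 d.py
```

```text
t 29.93 [623.9 -55.8  41.8] jaw 83.9 tilt [-0.008  0.    -1.   ] F [-11.4   0.6  16.1] T [ 0.22  2.06 -0.1 ] w 57.9 q [-0.27  0.39  1.71 -0.    1.06 -1.73]
```

Request:
move_arm(motion=[0.7,0.1,0,0,0,0,0.1,0,0,0,0,0.1,0,0,0,0,0.1,0,-4,0,0,0.1,0,-9,0,0,1,0,-15,0,0,1,0,-15,0,0,1,0,-15,0])

```text
time_s: 30.92
position: [0.616, -0.0546, 0.1896]
tool_rot: [-0.166, -3.136, -0.0]
contact_force: [-0.4, 0.1, -0.7]
grip_width: 0.094
```

```bash
python3 - <<'E'
from h import *; from rig import ctrl,cams
s=ctrl.sense(); st(s)
f=cams.grab_frame("wrist"); np.savez("pics/w16.npz",**f); cv2.imwrite("pics/w16.png",f["img"][:,:,::-1])
f=cams.grab_frame("scene"); np.savez("pics/s16.npz",**f);cv2.imwrite("pics/s16.png",cv2.resize(f["img"][165:275,205:330,::-1],None,fx=6,fy=5,interpolation=cv2.INTER_CUBIC))
E
```

```text
t 30.93 [616.  -54.6 189.6] jaw 83.9 tilt [-0.002  0.    -1.   ] F [-0.4  0.1 -0.7] T [0.   0.03 0.  ] w 94.0 q [-0.27  0.19  1.65 -0.    1.3  -1.74]
```

View pics/w16.png

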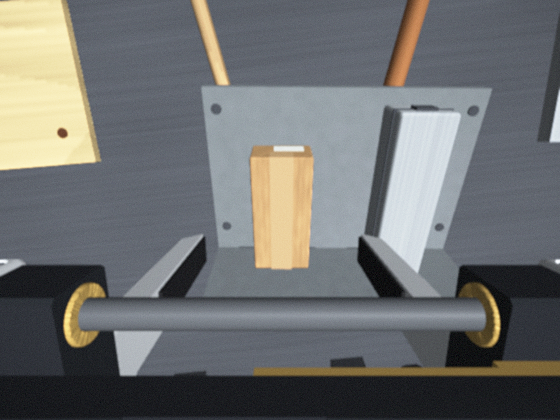

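View pics/s16.png

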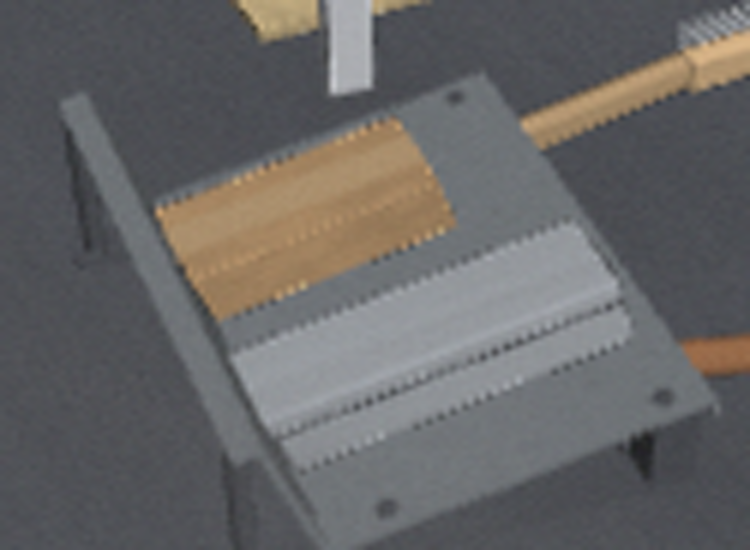

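```bash
python3 - <<'E'
from h import *; from rig import ctrl
q=np.load("pics/pl.npz"); f=load("pics/w16.npz")
M=ray_plane(f,[(251.5,157),(312.5,157),(257,268),(309.5,268)],q["n"],q["d"]+.04)*1000; print("med",((M-O)@YH).round(1),((M-O)@XF).round(1))
M=ray_plane(f,[(398,111),(459,113),(370,268),(415,271)],q["n"],q["d"]+.05)*1000; print("tin",((M-O)@YH).round(1),((M-O)@XF).round(1))
f=load("pics/w1.npz")
s=ctrl.sense(); c=[458,-412]; print(delta([c[0],c[1],190],88.2,s))
f=load("pics/w13.npz"); Z=np.array([0,0,1.])
S=ray_plane(f,[(151,163),(209,162),(159,253),(211,253)],Z,.047)*1000
print(S.round(1).tolist(),S.mean(0).round(1),"yaw",np.degrees(np.arctan2(*(S[2]-S[0]+S[3]-S[1])[[1,0]])))
E
```

```text
med [-84.8 -29.7 -84.5 -26.9] [-124.3 -124.6    2.3    1.7]
tin [36.1 85.4 35.6 83.5] [-166.6 -165.2   -6.9   -3.4]
(array([ 11.85, -37.22,  -0.17]), np.float64(-4.3))
[[411.6, -433.7, 47.0], [412.1, -379.3, 47.0], [501.1, -436.8, 47.0], [502.5, -384.6, 47.0]] [ 456.8 -408.6   47. ] yaw -2.671449575011498
```

The medium is against the backstop (near end at -124.4 mm, 125 long) and the tin hasn't moved. Fetching the small carton.

Request:
move_arm(motion=[0,11.8,-37.2,0,-4.3,0,11.8,-37.2,0,-4.3,0,11.8,-37.2,0,-4.3,0,11.8,-37.2,0,-4.3,0,11.8,-37.2,0,-4.3,0,11.8,-37.2,0,-4.3,0,11.8,-37.2,0,-4.3,0,11.8,-37.2,5,-4.3,0,11.8,-37.2,8,-4.3,0,11.8,-37.2,8,-4.3])

```text
time_s: 32.28
position: [0.4585, -0.409, 0.1064]
tool_rot: [-0.047, -3.136, -0.011]
contact_force: [0.5, -0.7, 0.0]
grip_width: 0.0939
```

Request:
move_arm(motion=[0,0,0,0,0,0,0,0,0,0])

```text
time_s: 32.52
position: [0.4609, -0.4128, 0.1126]
tool_rot: [0.048, 3.139, -0.004]
contact_force: [0.5, 0.2, -0.2]
grip_width: 0.0941
```

```bash
python3 - <<'E'
from h import *; from rig import ctrl,cams
s=ctrl.sense(); st(s); print(delta([457.5,-411.5,17],88.2,s))
f=cams.grab_frame("wrist"); np.savez("pics/w17.npz",**f); cv2.imwrite("pics/w17.png",f["img"][:,:,::-1])
E
```

```text
t 32.52 [ 460.9 -412.8  112.6] jaw 88.2 tilt [ 0.002 -0.002 -1.   ] F [ 0.5  0.2 -0.2] T [ 0.03 -0.02 -0.  ] w 94.1 q [-0.91  0.27  1.71  0.    1.16 -2.45]
(array([0.36, 0.14, 9.55]), np.float64(0.0))
```

View pics/w17.png

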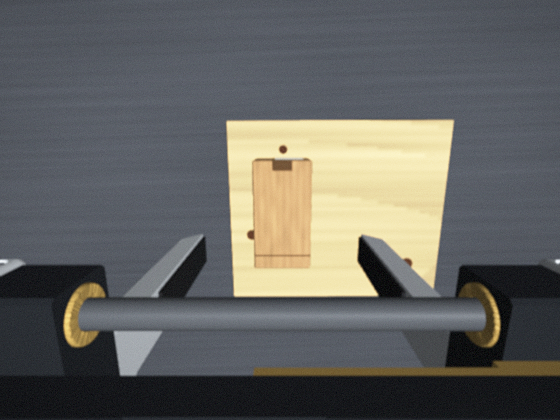

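Request:
move_arm(motion=[0,0.3,0,4,0,0,0.3,0,8,0,0,0.3,0,9.5,0,0,0.3,0,9.5,0,1,0.3,0,9.5,0,1,0.3,0,9.5,0,1,0.3,0,9.5,0,1,0.3,0,9.5,0,1,0.3,0,9.5,0], grip_force=20)

```text
time_s: 33.7
position: [0.4569, -0.4122, 0.0158]
tool_rot: [0.049, 3.141, -0.001]
contact_force: [0.4, 1.0, 1.0]
grip_width: 0.0479
```

```bash
python3 d.py
```

```text
t 33.70 [ 456.9 -412.2   15.8] jaw 88.2 tilt [ 0. -0. -1.] F [0.4 1.  1. ] T [ 0.43 -0.01 -0.01] w 47.9 q [-0.92  0.4   1.75 -0.    1.   -2.46]
```

Request:
move_arm(motion=[1,0,0,-1,0,1,0,0,-5,0,1,0,0,-11,0,1,0,0,-17,0,1,0,0,-17,0,1,0,0,-17,0])

```text
time_s: 34.45
position: [0.4561, -0.4111, 0.1842]
tool_rot: [-0.049, -3.14, -0.003]
contact_force: [-0.1, 0.9, -3.6]
grip_width: 0.0477
```

```bash
python3 - <<'E'
from h import *; from rig import ctrl,cams
s=ctrl.sense(); st(s)
g=rack(-46-5,-57,40+24); print(g); print(delta([g[0],g[1],185],83.9,s))
f=cams.grab_frame("wrist"); np.savez("pics/w18.npz",**f); cv2.imwrite("pics/w18.png",f["img"][:,:,::-1])
E
```

```text
t 34.45 [ 456.1 -411.1  184.2] jaw 88.2 tilt [-0.002  0.002 -1.   ] F [-0.1  0.9 -3.6] T [ 0.03 -0.01  0.  ] w 47.7 q [-0.92  0.18  1.67  0.    1.29 -2.46]
[642.79611514 -57.18832287  94.96006675]
(array([-17.55,  35.96,  -0.04]), np.float64(4.3))
```

View pics/w18.png

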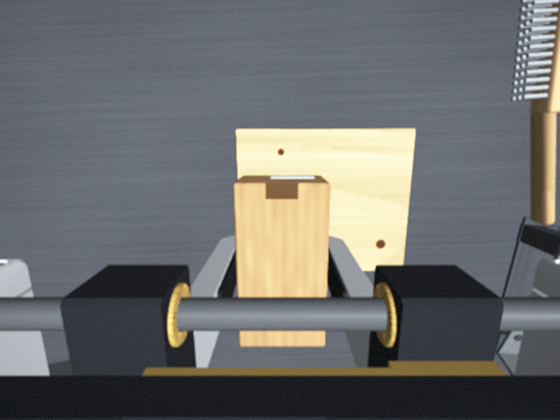

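Request:
move_arm(motion=[1,-17.5,36,0,4.3,1,-17.5,36,0,4.3,1,-17.5,36,0,4.3,1,-17.5,36,0,4.3,1,-17.5,36,0,4.3,1,-17.5,36,0,4.3,1,-17.5,36,0,4.3,1,-17.5,36,3,4.3,1,-17.5,36,6,4.3,1,-17.5,36,6,4.3])

```text
time_s: 35.75
position: [0.639, -0.0565, 0.1196]
tool_rot: [-0.166, -3.126, -0.004]
contact_force: [0.4, 1.1, -3.7]
grip_width: 0.0479
```

Request:
move_arm(motion=[1,0,0,0,0,1,0,0,0,0])

```text
time_s: 36.0
position: [0.6438, -0.0581, 0.1271]
tool_rot: [0.167, 3.135, -0.001]
contact_force: [-0.7, 0.4, -3.7]
grip_width: 0.048
```

```bash
python3 - <<'E'
from h import *; from rig import ctrl,cams
s=ctrl.sense(); st(s)
g=rack(-51,-57,63); print(g); print(delta([g[0],g[1],86.4],83.9,s))
f=cams.grab_frame("wrist"); np.savez("pics/w19.npz",**f); cv2.imwrite("pics/w19.png",f["img"][:,:,::-1])
E
```

```text
t 36.00 [643.8 -58.1 127.1] jaw 83.9 tilt [ 0.002 -0.001 -1.   ] F [-0.7  0.4 -3.7] T [-0.03  0.03 -0.07] w 48.0 q [-0.27  0.31  1.63  0.    1.2  -1.73]
[642.54049019 -57.16100445  93.99367677]
(array([0.14, 0.08, 4.07]), np.float64(0.0))
```

View pics/w19.png

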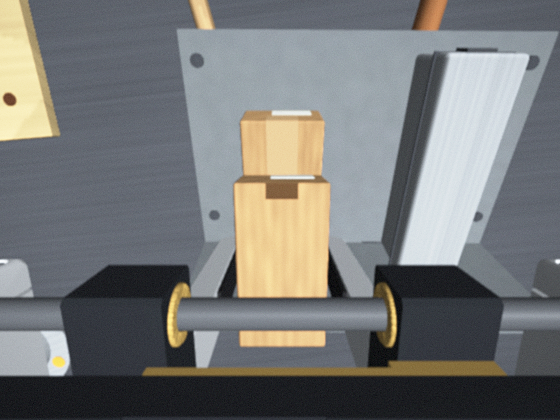

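Request:
move_arm(motion=[1,0.2,0,2,0,1,0.3,0,3.6,0,1,0.3,0,4.1,0,1,0.1,0,4.4,0,1,0,0,4.7,0,1,-0.1,0,4.9,0,1,-0.2,0,5.1,0,1,-0.2,0,5.2,0,1,-0.2,0,5.2,0], grip_force=10)

```text
time_s: 37.17
position: [0.6454, -0.058, 0.0744]
tool_rot: [0.167, 3.136, -0.0]
contact_force: [0.0, 1.0, 3.4]
grip_width: 0.0479
```

```bash
python3 - <<'E'
from h import *; from rig import ctrl,cams
s=ctrl.sense(); st(s); g=rack(-46,-57,63); print(delta([g[0],g[1],g[2]-19],83.9,s))
f=cams.grab_frame("wrist"); np.savez("pics/w20.npz",**f); cv2.imwrite("pics/w20.png",f["img"][:,:,::-1])
f=cams.grab_frame("scene"); cv2.imwrite("pics/s20.png",cv2.resize(f["img"][165:275,205:330,::-1],None,fx=6,fy=5,interpolation=cv2.INTER_CUBIC))
E
```

```text
t 37.17 [645.4 -58.   74.4] jaw 83.9 tilt [ 0.001 -0.    -1.   ] F [0.  1.  3.4] T [0.21 0.43 0.06] w 47.9 q [-0.26  0.38  1.64  0.    1.12 -1.73]
(array([-0.19,  0.06,  0.07]), np.float64(0.0))
```

View pics/w20.png

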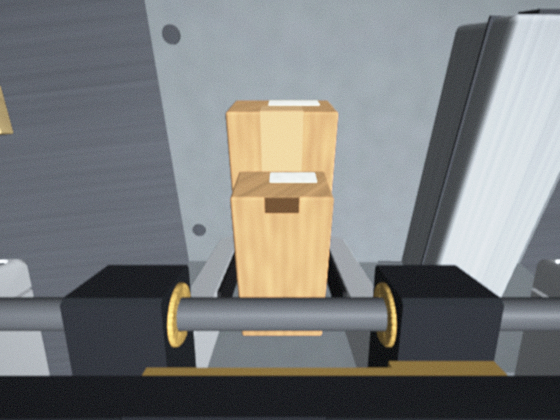

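View pics/s20.png

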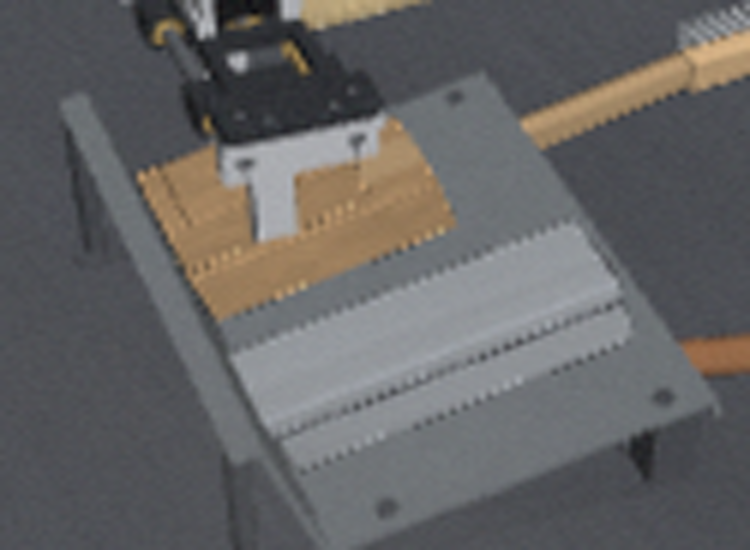

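Tilted onto the medium. Sliding it back to the backstop.

Request:
move_arm(motion=[1,-0.1,0,0.03,0,1,-0.2,0,0.05,0,1,-0.3,0,0.08,0,1,-0.3,0,0.08,0], grip_force=14)

```text
time_s: 37.78
position: [0.6471, -0.0582, 0.0739]
tool_rot: [-0.166, -3.135, 0.0]
contact_force: [-7.9, 1.5, 9.8]
grip_width: 0.0479
```

```bash
python3 d.py
```

```text
t 37.77 [647.1 -58.2  73.9] jaw 83.9 tilt [-0.003  0.    -1.   ] F [-7.9  1.5  9.8] T [ 0.21  1.37 -0.02] w 47.9 q [-0.26  0.39  1.64 -0.    1.12 -1.73]
```

Request:
move_arm(motion=[1,-0.1,0,0.03,0,1,-0.2,0,0.05,0,1,-0.2,0,0.05,0])

```text
time_s: 38.15
position: [0.648, -0.0583, 0.0736]
tool_rot: [-0.166, -3.131, -0.0]
contact_force: [-13.9, 1.5, 14.6]
grip_width: 0.0476
```

```bash
python3 d.py
```

```text
t 38.15 [648.  -58.3  73.6] jaw 83.9 tilt [-0.006  0.    -1.   ] F [-13.9   1.5  14.6] T [ 0.32  2.24 -0.03] w 47.6 q [-0.26  0.39  1.63 -0.    1.12 -1.73]
```

Request:
move_arm(motion=[1,0.1,0,0,0,0.7,0.1,0,0,0,0,0.1,0,0,0,0,0.1,0,0,0,0,0.1,0,-4,0,0,0.1,0,-9,0,0,1,0,-13,0,0,1,0,-13,0,0,1,0,-13,0])

```text
time_s: 39.28
position: [0.6395, -0.0573, 0.2008]
tool_rot: [-0.167, -3.135, -0.001]
contact_force: [-0.6, -1.0, -0.6]
grip_width: 0.0939
```

```bash
python3 - <<'E'
from h import *; from rig import ctrl,cams
s=ctrl.sense(); st(s)
f=cams.grab_frame("wrist"); np.savez("pics/w21.npz",**f); cv2.imwrite("pics/w21.png",f["img"][:,:,::-1])
f=cams.grab_frame("scene"); np.savez("pics/s21.npz",**f); cv2.imwrite("pics/s21.png",cv2.resize(f["img"][165:275,205:330,::-1],None,fx=6,fy=5,interpolation=cv2.INTER_CUBIC))
E
```

```text
t 39.27 [639.5 -57.3 200.8] jaw 83.9 tilt [-0.002  0.    -1.   ] F [-0.6 -1.  -0.6] T [ 0.05  0.02 -0.04] w 93.9 q [-0.27  0.23  1.58 -0.    1.33 -1.73]
```

View pics/w21.png

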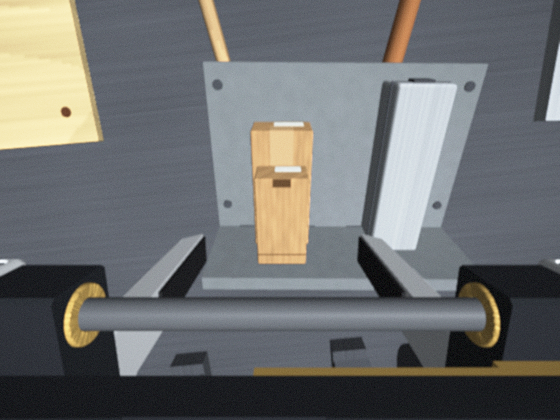

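View pics/s21.png

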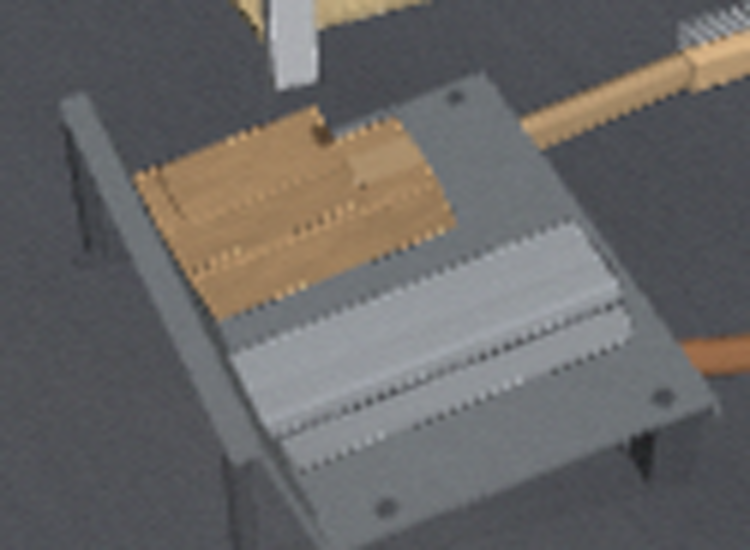

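Request:
move_arm(motion=[0,0,0,-6,0,0,12,20,-6,0,0,12,20,-6,0,0,12,20,-6,0,0,22,20,-6,0,0,22,20,-6,0,0,22,20,-6,0,0,22,20,-6,0])

```text
time_s: 40.38
position: [0.4425, 0.1647, 0.2617]
tool_rot: [-0.166, -3.137, 0.001]
contact_force: [-0.7, -0.1, 0.2]
grip_width: 0.0942
```

```bash
python3 - <<'E'
from h import *; from rig import ctrl,cams
s=ctrl.sense(); st(s)
q=np.load("pics/pl.npz"); f=load("pics/w21.npz")
M=ray_plane(f,[(252,131),(312,131)],q["n"],q["d"]+.04)*1000; print("med",((M-O)@YH).round(1),((M-O)@XF).round(1))
M=ray_plane(f,[(255,180),(309.5,180),(258,263),(306.5,263)],q["n"],q["d"]+.075)*1000; print("small",((M-O)@YH).round(1),((M-O)@XF).round(1))
f=cams.grab_frame("top"); np.savez("pics/t22.npz",**f); cv2.imwrite("pics/t22.png",cv2.resize(f["img"][145:245,215:345,::-1],None,fx=6,fy=6,interpolation=cv2.INTER_CUBIC))
f0=load("pics/top0.npz")
for n,g in (("0",f0),("now",f)):
    W=cloud(g); d=W@q["n"]-q["d"]; y=(W*1000-O)@YH; m=(abs(d-.05)<.008)&(y>25)&(y<100)&((W*1000-O)@XF>-175)&((W*1000-O)@XF<5); P=W[m]*1000-O; print(n,m.sum(),"tin",np.median(P@YH),np.percentile(P@XF,[2,98]))
f=cams.grab_frame("scene"); cv2.imwrite("pics/s22.png",f["img"][:,:,::-1])
E
```

```text
t 40.38 [442.5 164.7 261.7] jaw 83.9 tilt [-0.001 -0.    -1.   ] F [-0.7 -0.1  0.2] T [-0.02 -0.01  0.02] w 94.2 q [ 0.12 -0.23  1.93 -0.    1.44 -1.35]
med [-85.  -29.7] [-123.8 -123.9]
small [-80.9 -33.3 -81.6 -32.4] [-89.5 -89.7   1.3   0.8]
0 1066 tin 60.337160573670346 [-166.98764381    0.70169161]
now 1065 tin 60.05451752913465 [-166.84154051    0.56135872]
```

View pics/t22.png

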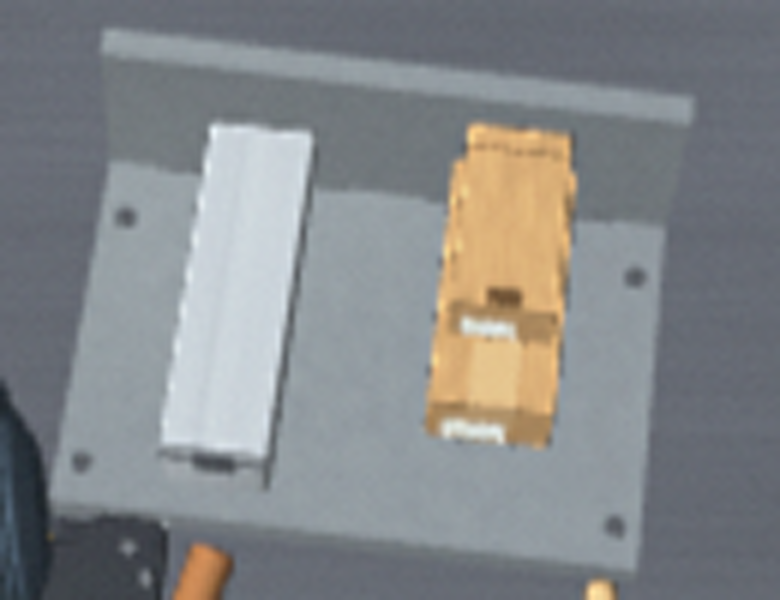

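View pics/s22.png

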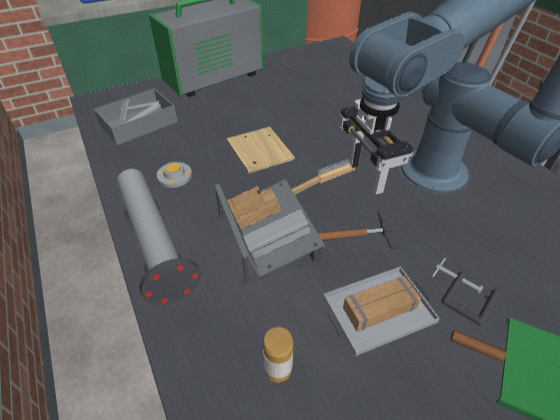

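Medium and small are centred on each other (rack y -57.3 and -57.1 mm) and against the backstop. The tin hasn't moved, and the robot is clear.

```bash
python3 -c "
from rig import ctrl
print(ctrl.hand_in())"
```

```text
the job is handed in; nothing more can be done
None
```

I finished the job in the order you asked and handed it in at about 40 s. The small and then the medium carton went flat on the board and the large one into the tray. After that the medium went back on the rack against the backstop, with the small on top of it.

What my last checks showed:

| Item | Result |
|---|---|
| **Large carton in the tray** | Flat, about 3 mm from the tray centre and within 0.5° of its length. |
| **Medium and small on the rack** | Centrelines agree within about 0.2 mm. Both met the backstop when pushed: force rose to 11–14 N, and the far ends measured about 0–2 mm from its face, within measuring error. |
| **Tin** | Within 0.3 mm of its starting position in the top view, which is measuring noise. |
| **Gripper** | Open and clear of everything. |

- **Small disagreements:** the camera views differed by 1–3 mm on the tray, board and rack positions. One wrist view put the tin's far end 3–7 mm off because my hand-picked corners were rough; the depth comparison in the top view did not confirm that.
- **Not rechecked:** I measured the large carton just after releasing it. After that I only saw it again in the final scene picture, where it was still in place.
- **Limits:** the highest force I read between moves was about 21 N at the wrist. I did not record forces within moves.

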